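# Load the seed cleaner's screens and start it

### The arm

A 7-joint arm with a two-finger parallel gripper is mounted at the origin on the work surface; the furniture and walls round the work are solid. World frame = base frame: x ahead of the robot, y to its left, z up, the work surface at z = 0. Lengths are in m, angles in rad, forces in N, time in s.
With the tool pointing down it reaches from about 0.425 to 1.025 m from the base axis. Payload 9.4 kg.
Tool frame: the origin (TCP) lies at the very end of the fingers, on their centre line; the grasp point (between the pads) lies 19 mm behind it (env.tcp_to_grasp is the distance from the TCP to the grasp point, in m); z points along the fingers, x is the direction in which the jaws open and shut, and the axes are right-handed (so a half turn about z gives the same grasp; the last joint's range is limited). The gripper opens to 93 mm and grips with 3 to 60 N. Pads are 15 mm wide; open, the fingers measure 128 mm over their backs; the gripper's body (75 mm by 188 mm) begins 65 mm behind the grasp point.
Start: joints at [-1.398, 0.599, -0.003, 1.599, 0.002, 0.943, -0.08], TCP at [0.179, 0.702, 0.219] pointing down, gripper open.
Joint ranges: [-2.57, 2.57], [-0.35, 1.97], [-1.29, 1.29], [0.11, 2.56], [-1.05, 4.19], [0.11, 1.86], [-2.63, 2.63]. Speed limits (rad/s): [2.22, 2.22, 3.01, 3.01, 3.14, 3.14, 3.14].

### API

Orientations are given as a unit quaternion [w, x, y, z].
In Python, from rig import env, optics gives the robot as it stands.
- The arm moves only by the tool step_arm, never from a script. Its argument "plan" is one flat list of numbers, 5 for each row, row after row: the gripper's target within -1 to 1 (shut at 1, half-way at 0, fully open at -1), then the shift along the tool's x, y, z in m, then the turn about the tool's z in degrees. In form: [claw, dx, dy, dz, spin, claw, dx, dy, dz, spin, ...]. A call has 1 to 10 rows; each row is the pose to reach, as a shift and turn from the pose commanded when the call began, along the tool's axes at that moment; what a row does not reach only later rows make up. A row lasts 1/8 s, in which the tool goes at most 62.5 mm and 10.7 degrees, less where a joint would pass 70% of its speed; a pose out of reach is approached as far as the arm can. A call with a gripper value outside its range is refused whole. The fingers move at their own pace and stop on an object; the grip force is fixed at half the most. Time passes only in rows, so rows that repeat a pose let the fingers close. It gives the time, the measured TCP pose, the force and the opening at its end, in the units of the state.
- env.observe(): the state, without advancing time (a new reading comes with each control period).
- optics.capture(name): name is "scene" or "side" or "wrist"; returns a dict with "image" (384x512x3 uint8, red, green, blue), "mtx" (3x3 intrinsics, pixels), "D" ([k1, k2, p1, p2, k3] as OpenCV has them; the pictures are not rectified), "pose" (4x4, takes a point from camera to world coordinates). Camera axes: x right, y down, z forward; pixel columns grow to the right and rows downward; lengths in m; the calibration is good to about 2 mm. A picture is of the moment at which its call begins. There is no depth.
- env.finish_job(): hands the job in, once; it reports no verdict.
The state is a dict: "t": time; "qpos": joint angles; "joint_velocities": joint speeds; "effort": joint torques, N m; "ee_pos": TCP position; "tcp_rot": TCP orientation; "force": force on the tool from outside, world axes, zero at the start; "moment": the same for the moment, N m; "width": finger opening in m.
Only numpy, scipy, OpenCV 4.12 (cv2) and the standard library are available. Lean on these libraries where they do the work, as an engineer would, in place of code of your own. Each camera call takes 0.05 s, during which the arm holds its last target.

### The job

Load the three loose screens into the seed cleaner: stack them on its sloping deck between the corner guides, fine mesh at the bottom, then medium, coarse on top, each lying flat with its end pushed fully home against the backstop at the low end. When all three are in, start the machine by pulling its black knob fully out for a moment, then let it go back to rest. Leave the other things on the bench where they are.

Things in the scene. Friction and masses are not known exactly. Their poses are not given: they have to be found in the camera images.
- fine_screen_mid (a point): Seed screen lying loose: flat wooden frame 120 mm long (its x) x 60 wide (y) x 14 thick (z), 0.08 to 0.17 kg, with the FINE wire mesh (openings about 1.5 mm, looks nearly closed); the three differ only in mesh. Point: its middle, 7 mm above its underside. Ends and faces are alike; nothing enters the mesh, which is solid to the touch.
- medium_screen_mid (a point): Seed screen lying loose: flat wooden frame 120 mm long (its x) x 60 wide (y) x 14 thick (z), 0.08 to 0.17 kg, with the MEDIUM wire mesh (openings about 10 mm, 4 rows of 9); the three differ only in mesh. Point: its middle, 7 mm above its underside. Ends and faces are alike; nothing enters the mesh, which is solid to the touch.
- coarse_screen_mid (a point): Seed screen lying loose: flat wooden frame 120 mm long (its x) x 60 wide (y) x 14 thick (z), 0.08 to 0.17 kg, with the COARSE wire mesh (openings about 20 mm, 2 rows of 5); the three differ only in mesh. Point: its middle, 7 mm above its underside. Ends and faces are alike; nothing enters the mesh, which is solid to the touch.
- deck_foot (a point): Sloping deck of the seed cleaner (green machine left of the screens), low end towards the robot, fixed at a slope of 21 to 30 degrees. Point: on the deck surface at the foot of the backstop, mid-width. x runs up the slope, y across to the left, z out of the deck (stacking direction). Backstop face: plane x = 0, 50 mm high. Deck surface z = 0: two rails, outer edges y = +-25 mm, to x = 148 mm.
- deck_home (a point): Where the middle of the bottom screen belongs: x = 60, y = 0, z = 7 mm from deck_foot, same axes (second and third screen: 14 and 28 mm further along z). Screens do not slide down of themselves but must be pushed on to the backstop, square to it. Beside this point the deck's sides are free for fingers down to a pan rim 11 mm below the deck surface.
- guide_top (a point): Point between the tops of the two corner guides that flank the low end of the deck, at x = 10, y = 0, z = 42 mm from deck_foot. Guides: inner faces at y = +-34 mm (a screen has 4 mm play each side), x = 0 to 22 mm, straight from below the deck to z = 42 mm, then lips flaring outward up to z = 53 mm.
- chute_lip (a point): Middle of the lower front edge of the feed hopper's chute, 0.195 m above the bench, over the upper end of the deck. The hopper's upright front, 104 mm wide, is 11 mm behind it (away from the robot) and reaches up to 0.317 m above the bench; stay in front of it. x points away from the robot along the machine, y left, z up.
- knob_grip (a point): Middle of the head of the round black pull knob: head 32 mm wide, 16 mm thick (8 mm each way along z), on a thin stem, in the middle of a grey control box's face, right of the deck. z is the knob's axis, straight out of the face (pull direction), 28 degrees from vertical, towards the robot; x up the face, y to the left. The face (90 along x, 80 along y) is 21 mm behind, its collar 17 mm.
- pull_knob (a joint): How far the pull knob is drawn out, m: 0 at rest, 0.012 fully out (stop). A spring pulls it back, 2 N at rest rising to 8 N fully out; fully out for a moment starts the machine (9 mm is enough).
- spray_bottle_mid (a point): Bystander, not part of the job: spray bottle, 249 mm tall, 59 x 122 mm, standing to the right of the seed cleaner. The point is on its body at half height.
- drum_cap_mid (a point): Bystander, not part of the job: flat round plastic cap lying on the bench, 68 mm across, 22 mm high. The point is on its body at half height.
- tape_roll_mid (a point): Bystander, not part of the job: roll of tape lying flat, 101 mm across, 48 mm high. The point is on its body at half height.
- clay_pot_mid (a point): Bystander, not part of the job: small terracotta pot, 66 mm across, 58 mm high, standing amid the screens. The point is on its body at half height.
- dropper_bottle_mid (a point): Bystander, not part of the job: dropper bottle, 33 mm across, 102 mm tall, standing. The point is on its body at half height.
- tin_mid (a point): Bystander, not part of the job: tin, 75 mm across, 58 mm high, standing. The point is on its body at half height.

How it is judged:
By the outcome, as a careful person would: the job done as asked, in the order asked, and still so for the second after the job is handed in, with the robot touching nothing.
It also fails if it takes over 72 s, if anything falls off the work surface, if the arm or the gripper's body presses on something with over 40 N, if the wrist force passes 120 N, or if a joint passes its speed limit or range.

## Working session

There is one attempt and no reset: what is moved stays moved. The work goes in short steps, Python scripts to look and compute and a tool call to move; the robot and the scene stay as the last step left them, time stands still between calls to the robot, and variables do not carry over. Pictures are saved under pics/ and viewed, and the job is handed in when it is done.

Besides the shell and the picture viewer there is one more tool, called after "Request:" in YAML: its name, and indented under it one key for each argument. step_arm: Moves the arm, as the interface text tells. Its arguments: {"type":"object","properties":{"plan":{"type":"array","items":{"type":"number"}}},"required":["plan"]}

```bash
ls; mkdir -p pics
python3 - <<'E'
from rig import env, optics
import cv2, numpy as np
s=env.observe()
for k,v in s.items(): print(k,np.round(v,4))
for n in ["scene","side","wrist"]:
    c=optics.capture(n); cv2.imwrite(f"pics/{n}0.png",c["image"][:,:,::-1])
    print(n,np.round(c["mtx"],1).tolist(),np.round(c["D"],4),np.round(c["pose"],3).tolist())
E
```

```text
pics
t 0.0
qpos [-1.3977  0.6001 -0.0025  1.6001  0.0018  0.9429 -0.0798]
joint_velocities [ 0.0001 -0.0001  0.0003  0.0006 -0.0012 -0.0007 -0.    ]
effort [ 1.00000e-04 -7.65062e+01  1.49750e+00 -2.52336e+01 -5.24000e-02
  1.73000e-02  2.00000e-04]
ee_pos [0.1791 0.702  0.2178]
tcp_rot [ 6.000e-04  7.897e-01  6.135e-01 -6.000e-04]
force [-0.5282 -0.1328  0.3954]
moment [0.0093 0.0143 0.0171]
width 0.0926
scene [[434.0, 0.0, 246.8], [0.0, 434.0, 186.8], [0.0, 0.0, 1.0]] [-0.1544  0.      0.      0.      0.    ] [[-0.715, -0.483, 0.506, -0.256], [-0.699, 0.477, -0.533, 0.884], [0.016, -0.735, -0.678, 1.21], [0.0, 0.0, 0.0, 1.0]]
side [[355.2, 0.0, 260.8], [0.0, 355.2, 195.8], [0.0, 0.0, 1.0]] [-0.0249  0.      0.      0.      0.    ] [[0.941, -0.162, 0.298, 0.165], [-0.339, -0.404, 0.85, -0.905], [-0.018, -0.9, -0.435, 0.656], [0.0, 0.0, 0.0, 1.0]]
wrist [[332.0, 0.0, 254.7], [0.0, 332.0, 192.3], [0.0, 0.0, 1.0]] [0.0009 0.     0.     0.     0.    ] [[0.247, 0.929, 0.274, 0.103], [0.969, -0.236, -0.072, 0.722], [-0.002, 0.284, -0.959, 0.385], [0.0, 0.0, 0.0, 1.0]]
```

View pics/scene0.png

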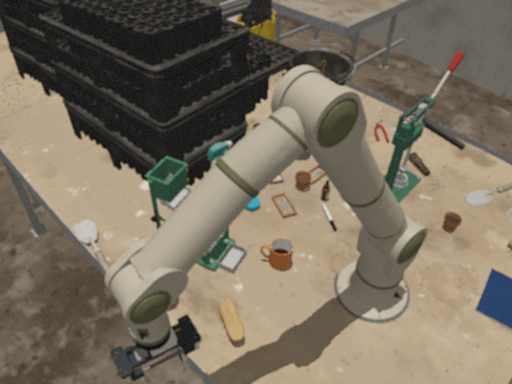

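View pics/side0.png

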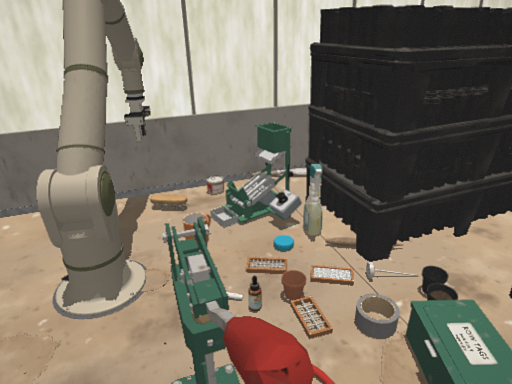

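View pics/wrist0.png

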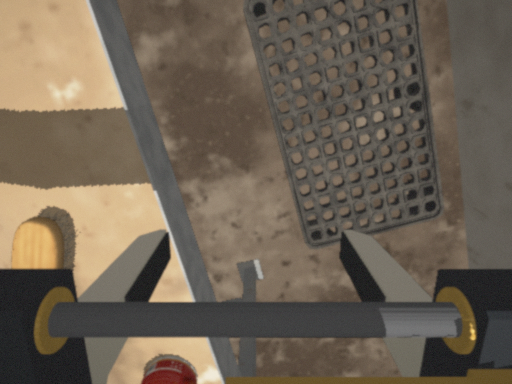

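The side view shows three screens near (267,265), (332,274) and (312,316), with the seed cleaner at about (260,190). The arm hides part of the scene view. I'll zoom in.

```bash
cat > h.py <<'E'
import cv2, numpy as np
from rig import env, optics
def ray(c,uv):
    p=cv2.undistortPoints(np.array(uv,float).reshape(-1,1,2),c["mtx"],np.array(c["D"])).reshape(-1,2)
    d=np.c_[p,np.ones(len(p))]@c["pose"][:3,:3].T
    return c["pose"][:3,3],d/np.linalg.norm(d,axis=1,keepdims=True)
def onz(c,uv,z):
    o,d=ray(c,uv); return o+d*((z-o[2])/d[:,2])[:,None]
def proj(c,P):
    T=np.linalg.inv(c["pose"]); r,_=cv2.Rodrigues(T[:3,:3])
    return cv2.projectPoints(np.array(P,float).reshape(-1,1,3),r,T[:3,3],c["mtx"],np.array(c["D"]))[0].reshape(-1,2)
def tri(cs,uvs):
    A=np.zeros((3,3));b=np.zeros(3);R=[]
    for c,uv in zip(cs,uvs):
        o,d=ray(c,[uv]);d=d[0];M=np.eye(3)-np.outer(d,d);A+=M;b+=M@o;R.append((M,o))
    X=np.linalg.solve(A,b); return X,[round(float(np.linalg.norm(M@(X-o))),4) for M,o in R]
def crop(im,x0,y0,x1,y1,k,fn):
    a=cv2.resize(im[y0:y1,x0:x1],None,fx=k,fy=k,interpolation=cv2.INTER_CUBIC)
    for x in range((x0+9)//10*10,x1,10):
        cv2.putText(a,str(x),((x-x0)*k,8),0,.3,(255,0,0),1) if x%20==0 else 0; cv2.line(a,((x-x0)*k,10),((x-x0)*k,15),(255,0,0),1)
    for y in range((y0+9)//10*10,y1,10):
        cv2.putText(a,str(y),(0,(y-y0)*k+4),0,.3,(255,0,0),1); 
    cv2.imwrite(fn,a[:,:,::-1])
def cap(n,fn=None):
    c=optics.capture(n); c["mtx"]=np.array(c["mtx"],float); c["pose"]=np.array(c["pose"],float); c["D"]=np.array(c["D"],float)
    np.savez(f"last_{n}.npz",**c)
    if fn: cv2.imwrite(fn,c["image"][:,:,::-1])
    return c
def load(n):
    z=np.load(f"last_{n}.npz"); return {k:z[k] for k in z.files}
E
python3 - <<'E'
from h import *
c=cap("side"); crop(c["image"],200,120,360,240,5,"pics/s1.png"); crop(c["image"],220,220,380,340,5,"pics/s2.png")
E
```

```text
(no output)
```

View pics/s1.png

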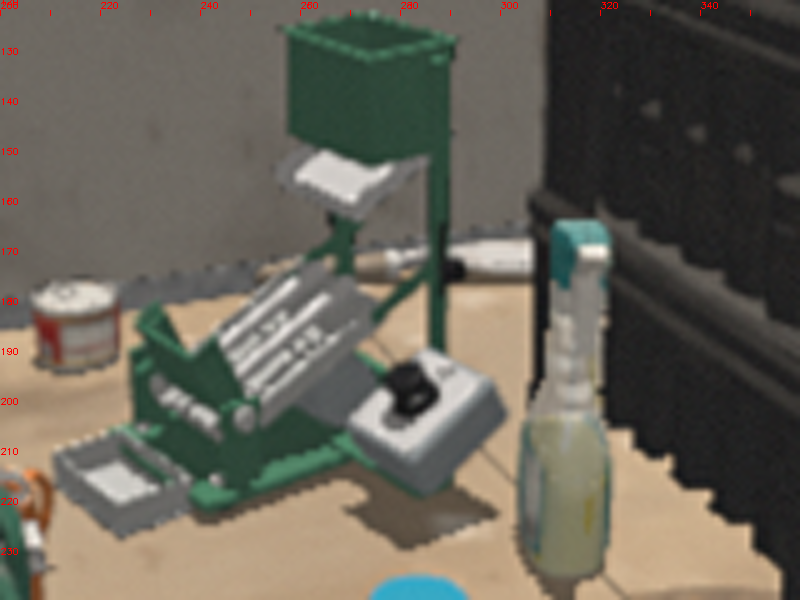

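View pics/s2.png

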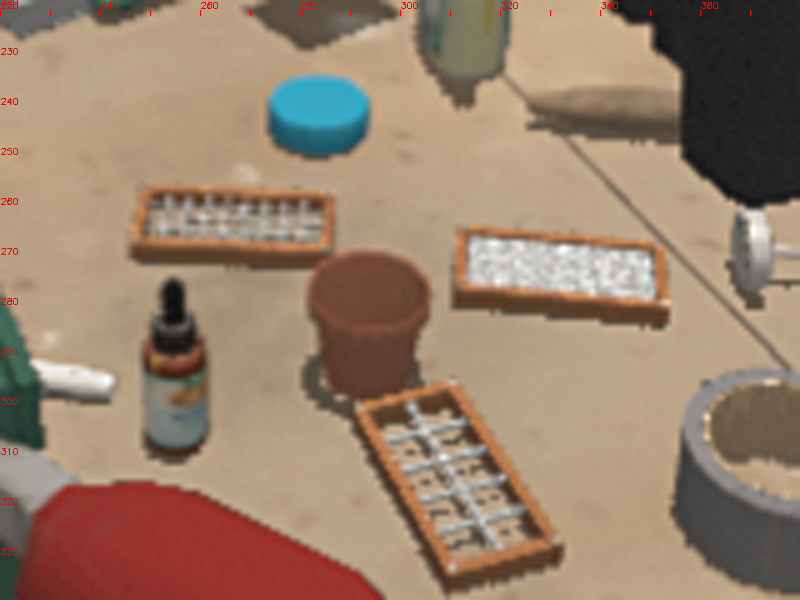

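The zoom shows medium mesh at (266,263), fine at (331,273) and coarse at (313,316). The knob is at (282,198) and the deck runs from about (243,200) up to (268,176). Next, rough positions.

Run:
```python
from h import *
c=load("side")
for n,q in dict(med=[(249,257),(287,258.5),(286,269),(247,268.5)],fine=[(312,266),(353,268.5),(354,280),(311,278)],coarse=[(309,297),(332,330),(310,334),(292,301)]).items():
    P=onz(c,q,.014); print(n,P[:,:2].mean(0).round(3),P[:,:2].round(3).tolist(),[round(float(np.linalg.norm(P[i]-P[(i+1)%4])),3) for i in range(4)])
print("knob if z .1",onz(c,[(282,198)],.1), "guide foot .1",onz(c,[(236,195)],.1))
print("pot",onz(c,[(293,299)],0),"dropper",onz(c,[(254.5,309)],0),"cap",onz(c,[(283,240)],.022),"spray",onz(c,[(313,235)],0))
s=load("scene") if 0 else cap("scene"); crop(s["image"],140,140,340,290,4,"pics/c1.png")
```

```text
med [ 0.467 -0.092] [[0.425, -0.042], [0.531, -0.092], [0.508, -0.138], [0.402, -0.095]] [0.116, 0.052, 0.114, 0.057]
fine [ 0.624 -0.203] [[0.585, -0.153], [0.69, -0.206], [0.664, -0.252], [0.557, -0.201]] [0.118, 0.052, 0.119, 0.056]
coarse [ 0.491 -0.325] [[0.516, -0.268], [0.516, -0.388], [0.463, -0.38], [0.469, -0.266]] [0.12, 0.054, 0.114, 0.048]
knob if z .1 [[0.61048674 0.13777553 0.1       ]] guide foot .1 [[0.46531073 0.2227156  0.1       ]]
pot [[ 0.48117817 -0.24594419  0.        ]] dropper [[ 0.37377949 -0.24436852  0.        ]] cap [[ 0.55500333 -0.00378084  0.022     ]] spray [[0.67696688 0.01875351 0.        ]]
```

View pics/c1.png

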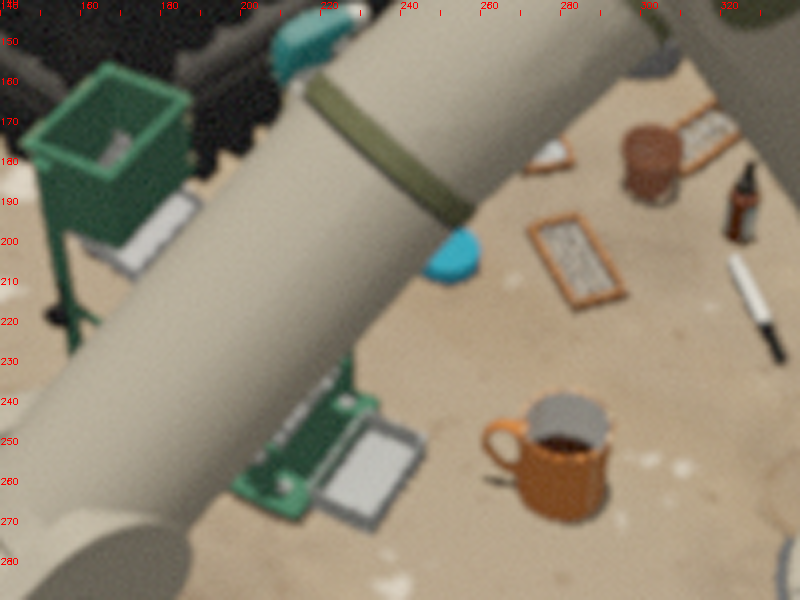

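Request:
step_arm:
  plan: [-1,0,0,-0.06,0,-1,-0.06,0.04,-0.1,0,-1,-0.11,0.08,-0.14,0,-1,-0.16,0.12,-0.14,0,-1,-0.21,0.16,-0.14,0,-1,-0.26,0.2,-0.14,0,-1,-0.31,0.24,-0.14,0,-1,-0.36,0.28,-0.14,0,-1,-0.41,0.32,-0.14,0,-1,-0.432,0.338,-0.14,0]

```text
t: 1.5
ee_pos: [0.3986, 0.2024, 0.359]
tcp_rot: [-0.0, 0.79, 0.614, 0.0]
force: [0.4, 0.2, 0.3]
width: 0.0929
```

Run:
```python
from h import *
s=env.observe(); print(s["t"],s["ee_pos"],s["tcp_rot"],s["qpos"])
w=cap("wrist","pics/w1.png"); cap("scene","pics/c2.png")
```

```text
1.5 [0.39862399 0.2023533  0.35895138] [-6.09142461e-05  7.89644799e-01  6.13564059e-01  4.82443248e-04] [-0.78372391  0.09523434  0.20774413  2.02419844 -0.023208    1.02336376
  0.75630065]
```

View pics/w1.png

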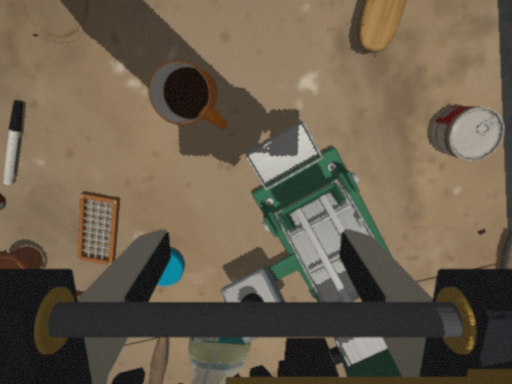

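View pics/c2.png

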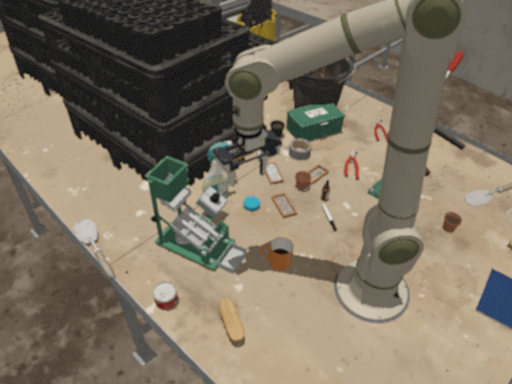

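The wrist view shows the deck around (325,240), the medium screen at (98,228) and the mug at (185,93). The scene view now shows the cleaner clear at (200,225). I'll zoom on the cleaner in both.

```bash
python3 - <<'E'
from h import *
w=load("wrist"); crop(w["image"],210,110,400,310,3,"pics/w1z.png")
w=load("scene"); crop(w["image"],130,140,290,290,5,"pics/c2z.png"); s=load("side"); crop(s["image"],205,150,305,230,8,"pics/s1z.png")
E
python3 -c "
import cv2
a=cv2.imread('pics/c2z.png');print(a.shape);cv2.imwrite('pics/c2z.png',a[:600])"
```

```text
(750, 800, 3)
```

View pics/w1z.png

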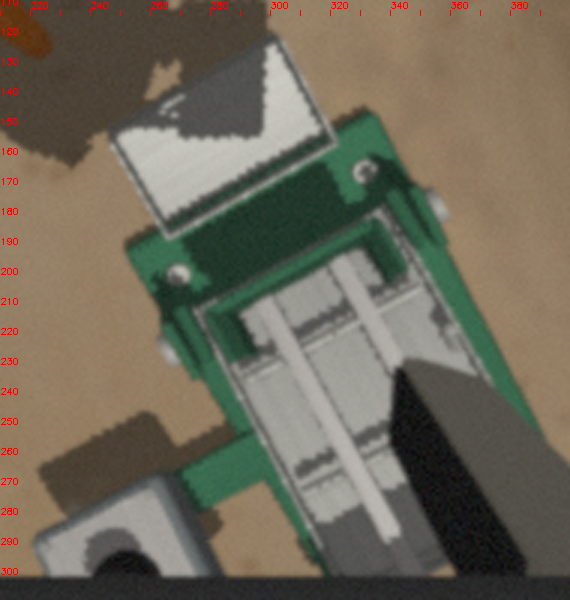

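View pics/c2z.png

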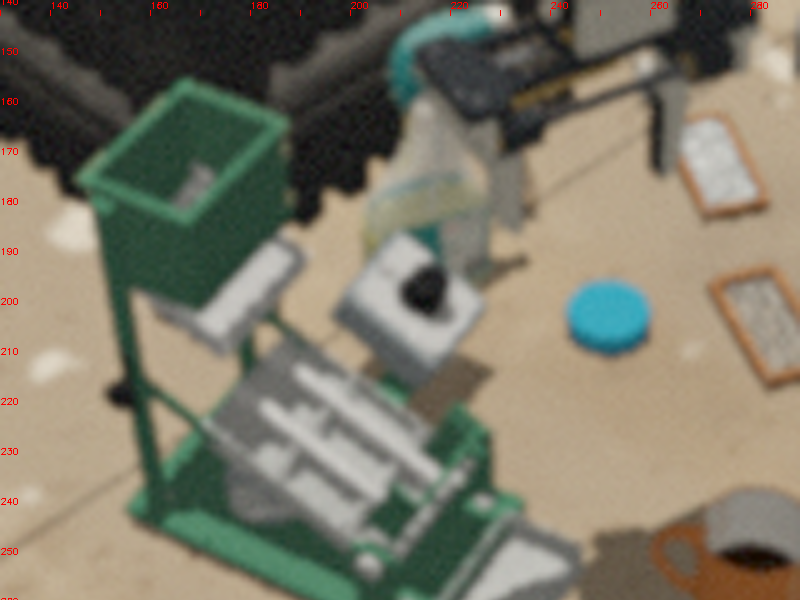

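View pics/s1z.png

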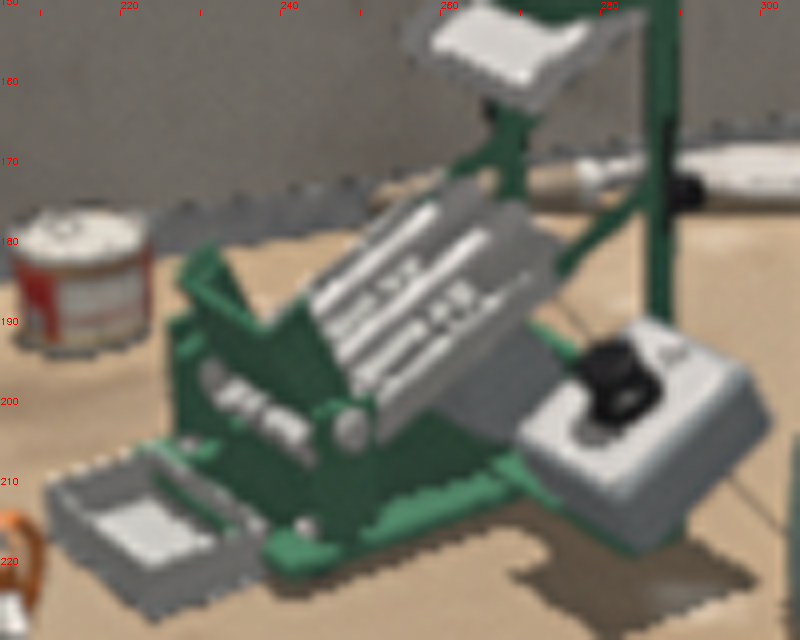

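Run:
```python
from h import *
w,c,s=load("wrist"),load("scene"),load("side")
def t(n,cs,u): X,r=tri(cs,u); print(n,X.round(4),r)
t("railR up",[c,s],[(188.5,213.5),(265,179.5)])
t("railL up",[c,s],[(182,221),(258.5,176)])
t("railR up w",[w,c,s],[(340,289),(188.5,213.5),(265,179.5)])
t("knob",[c,s],[(214,197.5),(282,194)])
t("lip corner near R",[c,s],[(193,188.5),(271,163)])
t("foot R",[w,c],[(294,209),(217,236)])
t("foot L",[w,c],[(322,196),(207,240)])
print(onz(w,[(294,209),(322,196),(340,289)],.07))
```

```text
railR up [0.5979 0.2714 0.1222] [0.0023, 0.0023]
railL up [0.5854 0.3107 0.1235] [0.0023, 0.0023]
railR up w [0.599  0.2719 0.1229] [0.0028, 0.0011, 0.0036]
knob [0.6107 0.1445 0.1103] [0.0032, 0.0032]
lip corner near R [0.6096 0.2319 0.2035] [0.005, 0.005]
foot R [0.4932 0.2381 0.0657] [0.0, 0.0]
foot L [0.4846 0.2826 0.0832] [0.0072, 0.0072]
[[0.49162969 0.23791562 0.07      ]
 [0.48222868 0.28113797 0.07      ]
 [0.6391606  0.279365   0.07      ]]
```

Request:
step_arm:
  plan: [-1,0.035,0.04,0.03,-10,-1,0.07,0.08,0.06,-20,-1,0.104,0.114,0.089,-32,-1,0.104,0.114,0.089,-32,-1,0.104,0.114,0.089,-32]

```text
t: 2.22
ee_pos: [0.5337, 0.2767, 0.2695]
tcp_rot: [-0.0, 0.591, 0.807, -0.001]
force: [0.0, -0.5, 0.6]
width: 0.0927
```

Run:
```python
from h import *
s=env.observe(); print(s["t"],s["ee_pos"],s["tcp_rot"])
w=cap("wrist","pics/w2.png"); crop(w["image"],160,20,350,220,4,"pics/w2z.png")
c=cap("side","pics/s3.png")
```

```text
2.225 [0.53368779 0.27674074 0.26945893] [-2.28262640e-04  5.90542296e-01  8.07006477e-01 -5.39332847e-04]
```

View pics/w2.png

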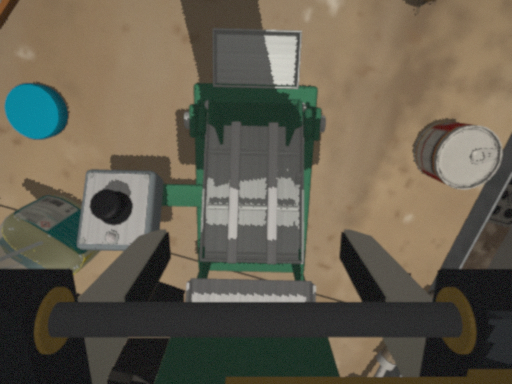

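A very clear view: deck rails at columns ~234 and ~271, the foot at row ~125, the upper end at row ~262, the knob at (111,206). Zooming.

Run:
```python
from h import *
w=load("wrist"); crop(w["image"],175,75,335,150,5,"pics/w2a.png"); crop(w["image"],70,150,330,300,3,"pics/w2b.png")
```

```text
(no output)
```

View pics/w2a.png

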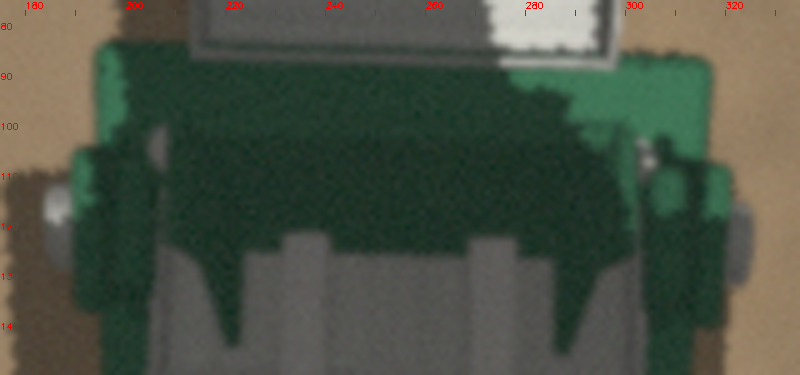

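View pics/w2b.png

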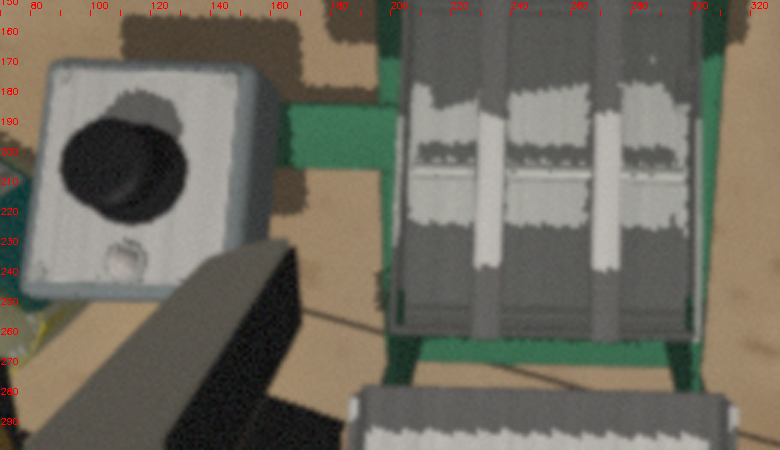

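```bash
cat > geo.py <<'E'
from h import *
E
python3 - <<'E'
from h import *
w,c,s=load("wrist"),load("scene"),load("side")
obj=np.array([[0,-.025,0],[0,.025,0],[.148,.025,0],[.148,-.025,0]])
img=np.array([[229.5,121.7],[277.5,122.2],[274,261],[225,261]])
ok,r,t=cv2.solvePnP(obj,img,w["mtx"],w["D"],flags=cv2.SOLVEPNP_IPPE)
R=cv2.Rodrigues(r)[0]; Rw=w["pose"][:3,:3]@R; tw=w["pose"][:3,:3]@t[:,0]+w["pose"][:3,3]
print(tw,Rw.round(3).tolist(),"slope",np.degrees(np.arcsin(Rw[2,0])),"az",np.degrees(np.arctan2(Rw[1,0],Rw[0,0])))
for n,cc in (("scene",c),("side",s)): print(n,proj(cc,obj@Rw.T+tw).round(1).tolist())
# ray-based: slope known? foot from wrist+scene etc
def blob(cc,x0,y0,x1,y1,th):
    m=(cc["image"][y0:y1,x0:x1].max(2)<th).astype(np.uint8)
    n,l,st,ce=cv2.connectedComponentsWithStats(m); i=1+st[1:,4].argmax(); print(st[i]+[x0,y0,0,0,0]); return ce[i]+[x0,y0]
k=[blob(w,85,180,140,230,45),blob(s,268,185,295,210,55),blob(c,200,188,222,206,55)]
print(k); print(tri([w,s],k[:2])); print(tri([w,s,c],k))
E
```

```text
[0.48630192 0.260045   0.06941044] [[0.822, -0.318, -0.473], [0.235, 0.945, -0.226], [0.519, 0.075, 0.852]] slope 31.248678722905805 az 15.970067689189314
scene [[217.1, 235.2], [210.1, 244.5], [177.2, 215.5], [185.0, 206.9]]
side [[242.9, 200.1], [235.2, 194.8], [261.7, 168.6], [269.8, 173.1]]
[ 91 190  40  34 983]
[277 193  10  10  63]
[211 194   8   9  47]
[array([111.18819939, 205.66327569]), array([281.36507937, 197.44444444]), array([214.74468085, 197.74468085])]
(array([0.61142555, 0.14193574, 0.10109726]), [0.0017, 0.0017])
(array([0.61069428, 0.14069718, 0.10196018]), [0.0024, 0.0017, 0.0015])
```

Run:
```python
from h import *
from scipy.optimize import brentq
w,c,s=load("wrist"),load("scene"),load("side")
PR=tri([w,c,s],[(230,239.5),(188.5,213.5),(265,179.5)]); PL=tri([w,c,s],[(269,240),(182,221),(258.5,176)])
print(PR,PL)
o,d=ray(w,[(253.5,122),(249.5,261)])
P=(PR[0]+PL[0])/2; print("P",P)
def hit(th):
    n=None
    # points on the rays, plane through P normal from slope th, az 
    az=np.radians(AZ); u=np.array([np.cos(az)*np.cos(th),np.sin(az)*np.cos(th),np.sin(th)])
    nn=np.array([-np.cos(az)*np.sin(th),-np.sin(az)*np.sin(th),np.cos(th)])
    X=o+d*((nn@(P-o))/(d@nn))[:,None]; return X
for AZ in (16,17,18):
    for th in (20,22,24,26,28,30):
        X=hit(np.radians(th)); v=X[1]-X[0]; 
        print(AZ,th,X[0].round(4),"len",np.linalg.norm(v).round(4),"az",np.degrees(np.arctan2(v[1],v[0])).round(1), "width px->mm", (48/332*((X[0]-w['pose'][:3,3])@w['pose'][:3,2])*1000).round(1))
# box edges azimuth, pan azimuth
for z,q in ((.03,[(212.5,87),(299,88)]),(.0,[(196,83.5),(317,87)])):
    X=onz(w,q,z); v=X[1]-X[0]; print("y-az",np.degrees(np.arctan2(v[1],v[0]))-90,np.linalg.norm(v))
```

```text
(array([0.59948941, 0.2716332 , 0.12247694]), [0.003, 0.001, 0.0038]) (array([0.58715237, 0.31034557, 0.1236889 ]), [0.0032, 0.0007, 0.0039])
P [0.59332089 0.29098939 0.12308292]
16 20 [0.4853 0.2599 0.0822] len 0.144 az 15.9 width px->mm 50.3
16 22 [0.4857 0.26   0.0778] len 0.1452 az 15.9 width px->mm 50.9
16 24 [0.486  0.2601 0.0734] len 0.1465 az 16.0 width px->mm 51.5
16 26 [0.4864 0.2602 0.0688] len 0.1481 az 16.0 width px->mm 52.2
16 28 [0.4867 0.2603 0.0641] len 0.1499 az 16.0 width px->mm 52.8
16 30 [0.4871 0.2604 0.0592] len 0.1519 az 16.0 width px->mm 53.5
17 20 [0.4853 0.2599 0.0822] len 0.144 az 15.9 width px->mm 50.3
17 22 [0.4857 0.26   0.0778] len 0.1452 az 15.9 width px->mm 50.9
17 24 [0.486  0.2601 0.0734] len 0.1465 az 16.0 width px->mm 51.5
17 26 [0.4864 0.2602 0.0688] len 0.1481 az 16.0 width px->mm 52.2
17 28 [0.4867 0.2603 0.0641] len 0.1499 az 16.0 width px->mm 52.8
17 30 [0.4871 0.2604 0.0593] len 0.1519 az 16.0 width px->mm 53.5
18 20 [0.4853 0.2599 0.0822] len 0.144 az 15.9 width px->mm 50.3
18 22 [0.4857 0.26   0.0779] len 0.1452 az 15.9 width px->mm 50.9
18 24 [0.486  0.2601 0.0734] len 0.1465 az 16.0 width px->mm 51.5
18 26 [0.4864 0.2602 0.0688] len 0.1481 az 16.0 width px->mm 52.2
18 28 [0.4867 0.2603 0.0641] len 0.1499 az 16.0 width px->mm 52.8
18 30 [0.4871 0.2604 0.0593] len 0.1519 az 16.0 width px->mm 53.5
y-az 16.998152409999392 0.10101636323508813
y-az 16.052239650417278 0.15150887155617485
```

Measured: deck foot ≈ (0.486, 0.260, 0.069), slope ≈ 26°, azimuth ≈ 16°. The length checks at 148 mm and the width comes out at 52 against 50 mm. Now over to the screens.

Request:
step_arm:
  plan: [-1,-0.03,-0.01,-0.06,6,-1,-0.09,-0.025,-0.06,12,-1,-0.15,-0.045,-0.06,18,-1,-0.21,-0.065,-0.06,24,-1,-0.27,-0.08,-0.06,30,-1,-0.33,-0.1,-0.06,36,-1,-0.39,-0.115,-0.06,42,-1,-0.45,-0.132,-0.06,44,-1,-0.467,-0.138,-0.06,44,-1,-0.467,-0.138,-0.06,44]

```text
t: 3.58
ee_pos: [0.5438, -0.2114, 0.3309]
tcp_rot: [0.001, 0.851, 0.526, 0.001]
force: [0.4, 0.3, 0.1]
width: 0.0928
```

Run:
```python
from h import *
s=env.observe(); print(s["t"],s["ee_pos"],s["tcp_rot"])
w=cap("wrist","pics/w3.png")
```

```text
3.575 [ 0.54375515 -0.21136736  0.33087853] [5.55348487e-04 8.50555530e-01 5.25884322e-01 8.13681809e-04]
```

View pics/w3.png

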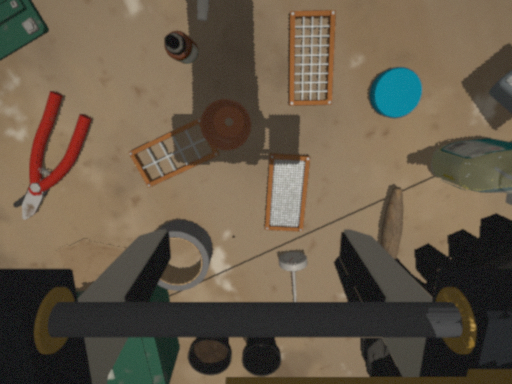

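One view holds all three: medium (312,57), fine (288,192), coarse (173,152) beside the pot (226,125). Now mask the wood frames.

```bash
cat > scr.py <<'E'
from h import *
def screens(w,zt=.014,amin=300):
    hsv=cv2.cvtColor(w["image"],cv2.COLOR_RGB2HSV)
    m=cv2.inRange(hsv,(5,120,60),(18,255,255))
    m=cv2.morphologyEx(m,cv2.MORPH_CLOSE,np.ones((3,3)))
    cs,_=cv2.findContours(m,cv2.RETR_EXTERNAL,cv2.CHAIN_APPROX_NONE)
    out=[]
    for k in cs:
        h=cv2.convexHull(k)
        if cv2.contourArea(h)<amin: continue
        P=onz(w,h.reshape(-1,2),zt)[:,:2]*1000
        (cx,cy),(a,b),_=r=cv2.minAreaRect(P.astype(np.float32))
        bx=cv2.boxPoints(r); e=[bx[1]-bx[0],bx[2]-bx[1]]; e=max(e,key=np.linalg.norm)
        az=np.degrees(np.arctan2(e[1],e[0]))
        out.append((h.reshape(-1,2).mean(0).round(0).tolist(),(round(cx),round(cy,1)),(round(a,1),round(b,1)),round(az,1)))
    return out,m
E
python3 - <<'E'
from scr import *
w=load("wrist"); o,m=screens(w); 
for x in o: print(x)
cv2.imwrite("pics/m3.png",m); crop(w["image"],110,80,330,240,3,"pics/w3z.png")
E
```

```text
([286.0, 197.0], (625, -197.7), (60.5, 121.9), np.float32(-29.3))
([204.0, 136.0], (491, -288.4), (183.5, 71.4), np.float32(88.1))
([312.0, 54.0], (467, -86.9), (60.5, 119.7), np.float32(-24.8))
```

View pics/w3z.png

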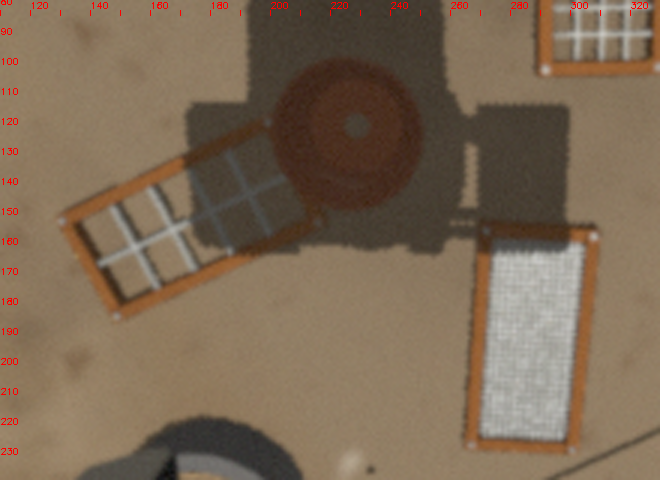

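Fine screen: mid (0.625, -0.198), 60.5×122 mm, azimuth -29°; this fits. Going to grasp it.

Request:
step_arm:
  plan: [-1,0.016,0.022,0.06,2.7,-1,0.032,0.044,0.12,2.7,-1,0.048,0.066,0.18,2.7,-1,0.048,0.066,0.24,2.7,-1,0.048,0.066,0.29,2.7,-1,0.048,0.066,0.32,2.7,-1,0.048,0.066,0.326,2.7,1,0.048,0.066,0.326,2.7,1,0.048,0.066,0.326,2.7,1,0.048,0.066,0.326,2.7]

```text
t: 4.88
ee_pos: [0.626, -0.1962, 0.0051]
tcp_rot: [0.001, 0.862, 0.508, 0.001]
force: [0.3, -0.0, -0.0]
width: 0.0672
```

Request:
step_arm:
  plan: [1,0,0,0,0,1,0,0,0,0,1,0,0,-0.02,0,1,0,0,-0.05,0,1,0,0,-0.1,0]

```text
t: 5.5
ee_pos: [0.6243, -0.1959, 0.1045]
tcp_rot: [-0.001, 0.862, 0.507, -0.001]
force: [0.7, -0.2, -0.5]
width: 0.0596
```

Run:
```python
from h import *
# lip from earlier files pics/w2.png: pose recomputed from stored arm state offset
T3=load("wrist")["pose"]
# camera in tool frame
s3=dict(p=np.array([.54375515,-.21136736,.33087853]),q=[.000555,.85055553,.52588432,.00081368])
from scipy.spatial.transform import Rotation as Ro
def T(p,q): M=np.eye(4);M[:3,:3]=Ro.from_quat([q[1],q[2],q[3],q[0]]).as_matrix();M[:3,3]=p;return M
C=np.linalg.inv(T(s3["p"],s3["q"]))@T3; np.save("camtool.npy",C)
w=load("wrist"); w["pose"]=T([.53368779,.27674074,.26945893],[-.000228,.59054,.807006,-.000539])@C
X=onz(w,[(191,279),(313,280),(253,279.5)],.195); print(X, np.linalg.norm(X[1]-X[0]))
u=np.array([np.cos(np.radians(16.2)),np.sin(np.radians(16.2))]); f=np.array([.486,.260])
print("along",(X[:,:2]-f)@u,"across",(X[:,:2]-f)@[-u[1],u[0]])
s=env.observe(); print(s["t"],s["ee_pos"],s["width"],s["force"])
cap("side","pics/s4.png"); crop(load("side")["image"],250,190,410,310,4,"pics/s4z.png"); cap("wrist","pics/w4.png")
```

```text
[[0.61298354 0.24719002 0.195     ]
 [0.58345935 0.34300335 0.195     ]
 [0.59797982 0.29586311 0.195     ]] 0.10025903103299907
along [0.11836762 0.1167468  0.117539  ] across [-0.04772863  0.0525173   0.00319774]
5.5 [ 0.62426581 -0.19593995  0.10452569] 0.05964744956796174 [ 0.6867778  -0.2308237  -0.49592068]
```

View pics/s4z.png

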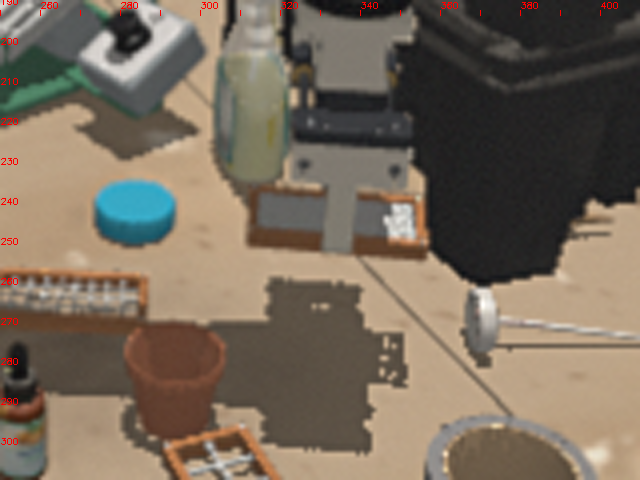

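View pics/w4.png

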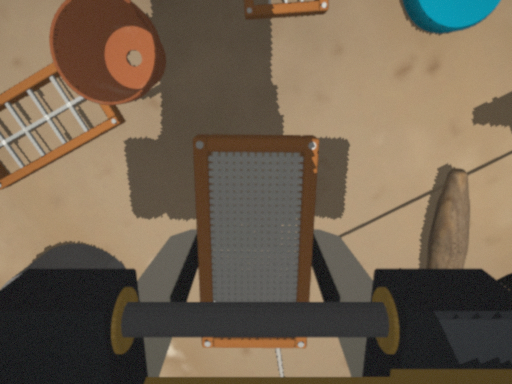

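Holding the fine screen at 59.6 mm; it sits square in the jaws, near end at row 135. The chute lip is 0.1175 m ahead of the foot (100 mm wide measured, 104 given), so I'll come in from the robot side, below the lip.

Request:
step_arm:
  plan: [1,0,0,-0.06,0,1,0,0,-0.12,0,1,0.032,-0.035,-0.18,-5,1,0.071,-0.077,-0.195,-12,1,0.113,-0.122,-0.195,-20,1,0.156,-0.168,-0.195,-28,1,0.198,-0.213,-0.195,-36,1,0.24,-0.258,-0.195,-44,1,0.282,-0.304,-0.195,-45.3,1,0.324,-0.349,-0.195,-45.3]

```text
t: 6.85
ee_pos: [0.4773, 0.2536, 0.2992]
tcp_rot: [0.0, 0.6, 0.8, 0.0]
force: [1.7, -0.2, -0.5]
width: 0.0599
```

```bash
cat > st.py <<'E'
import numpy as np, sys
from rig import env
s=env.observe(); q=s["tcp_rot"]; a=np.degrees(2*np.arctan2(q[2],q[1]))-90
th=np.radians(26); az=np.radians(16.2); u=np.array([np.cos(az),np.sin(az)]); f=np.array([.486,.260,.069])
d=np.array(s["ee_pos"])-f; h=d[:2]@u
print("t",round(s["t"],2),"p",np.round(s["ee_pos"],4),"tool-y az",round(a,2),"deck along/across/height",round(h,4),round(float(d[:2]@[-u[1],u[0]]),4),round(d[2],4),"dx,dz deck",round(h*np.cos(th)+d[2]*np.sin(th),4),round(-h*np.sin(th)+d[2]*np.cos(th),4),"F",np.round(s["force"],1),"w",round(s["width"],4))
def goto(x,y,z,azt=None):
    ar=np.radians(a); Y=np.array([np.cos(ar),np.sin(ar)]); X=np.array([-np.sin(ar),np.cos(ar)])
    e=np.array([x,y,z])-s["ee_pos"]; print("dx %.4f dy %.4f dz %.4f spin %.1f dist %.3f"%(e[:2]@X,e[:2]@Y,-e[2],0 if azt is None else -(azt-a),np.linalg.norm(e)))
def deck(al,ac,hh,azt=16.2):
    p=f[:2]+al*u+ac*np.array([-u[1],u[0]]); goto(p[0],p[1],f[2]+hh,azt)
E
python3 - <<'E'
from st import *
deck(-.01,0,.091); deck(.06,0,.086)
E
```

```text
t 6.85 p [0.4773 0.2536 0.2992] tool-y az 16.27 deck along/across/height -0.0101 -0.0037 0.2302 dx,dz deck 0.0918 0.2114 F [ 1.7 -0.2 -0.5] w 0.0599
dx 0.0037 dy 0.0001 dz 0.1392 spin 0.1 dist 0.139
dx 0.0036 dy 0.0701 dz 0.1442 spin 0.1 dist 0.160
```

Request:
step_arm:
  plan: [1,0.004,0,0.05,0,1,0.004,0,0.1,0,1,0.004,0,0.138,0,1,0.004,0.035,0.142,0,1,0.004,0.07,0.144,0,1,0.004,0.07,0.144,0]

```text
t: 7.6
ee_pos: [0.5465, 0.2759, 0.1545]
tcp_rot: [0.001, 0.6, 0.8, 0.0]
force: [-0.2, -0.5, -0.9]
width: 0.0595
```

Run:
```python
from st import *
from h import *
w=cap("wrist","pics/w5.png"); c=cap("side"); crop(c["image"],205,120,325,210,6,"pics/s5z.png")
```

```text
t 7.6 p [0.5465 0.2759 0.1545] tool-y az 16.23 deck along/across/height 0.0625 -0.0016 0.0855 dx,dz deck 0.0937 0.0494 F [-0.2 -0.5 -0.9] w 0.0595
```

View pics/w5.png

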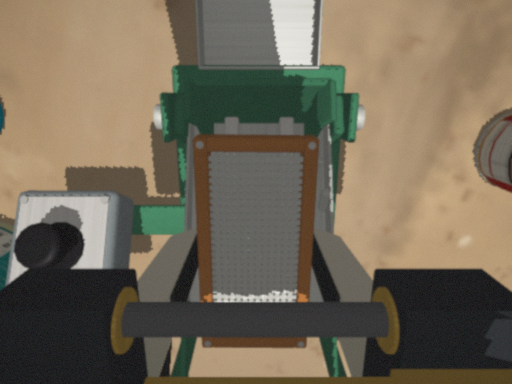

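View pics/s5z.png

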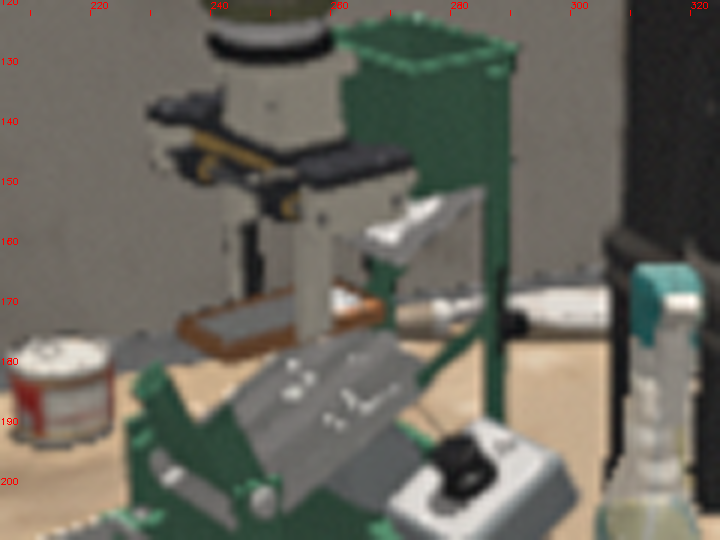

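The screen (mid column 257) sits about 2 mm right of the deck centre (column ~259.5 further off). I'll shift +2 mm and lower, watching the force.

Request:
step_arm:
  plan: [1,0.002,-0.002,0.015,0,1,0.002,-0.002,0.022,0,1,0.002,-0.002,0.028,0,1,0.002,-0.002,0.034,0,1,0.002,-0.002,0.04,0]

```text
t: 8.32
ee_pos: [0.542, 0.2772, 0.1144]
tcp_rot: [0.0, 0.6, 0.8, 0.0]
force: [-2.0, -0.1, 3.7]
width: 0.0595
```

Run:
```python
from st import *
from h import *
w=cap("wrist","pics/w6.png"); c=cap("side"); crop(c["image"],205,120,325,210,6,"pics/s6z.png")
```

```text
t 8.32 p [0.542  0.2772 0.1144] tool-y az 16.29 deck along/across/height 0.0586 0.0009 0.0454 dx,dz deck 0.0726 0.0151 F [-2.  -0.1  3.7] w 0.0595
```

View pics/s6z.png

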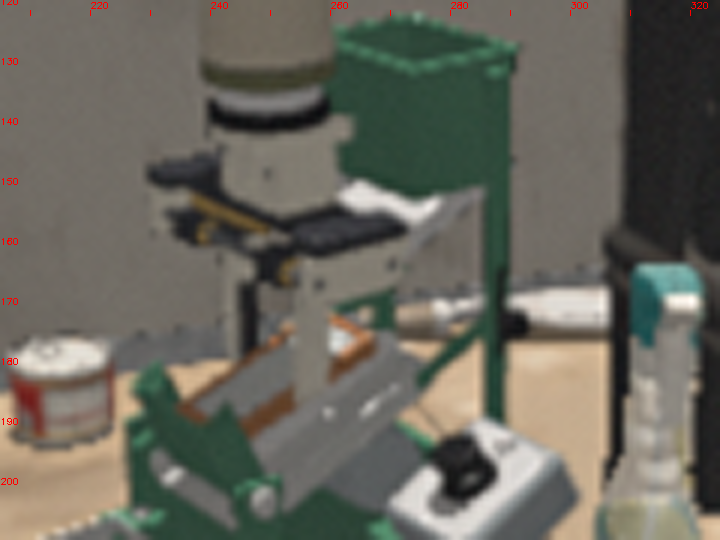

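The screen pivots in the grip as hoped (3.7 N). Continuing down.

Request:
step_arm:
  plan: [1,0,0,0.004,0,1,0,0,0.007,0]

```text
t: 8.68
ee_pos: [0.5433, 0.2775, 0.1079]
tcp_rot: [0.001, 0.6, 0.8, 0.001]
force: [0.8, 0.2, 3.5]
width: 0.0595
```

Request:
step_arm:
  plan: [1,0,0,0.002,0,1,0,0,0.002,0]

```text
t: 8.93
ee_pos: [0.5433, 0.2775, 0.1071]
tcp_rot: [0.001, 0.6, 0.8, 0.001]
force: [-2.2, -0.7, 13.7]
width: 0.0599
```

Run:
```python
from st import *
from h import *
w=cap("wrist","pics/w7.png"); c=cap("side"); crop(c["image"],205,120,325,210,6,"pics/s7z.png")
```

```text
t 8.93 p [0.5433 0.2775 0.1071] tool-y az 16.27 deck along/across/height 0.0599 0.0008 0.0381 dx,dz deck 0.0706 0.008 F [-2.2 -0.7 13.7] w 0.0599
```

View pics/s7z.png

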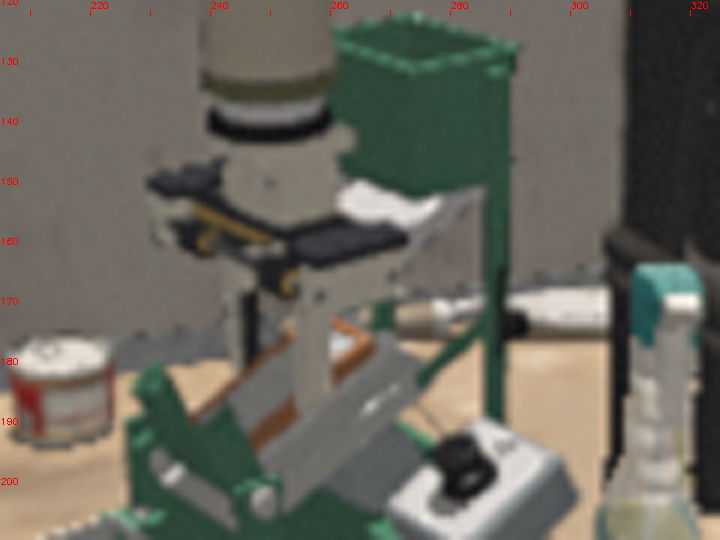

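View pics/w7.png

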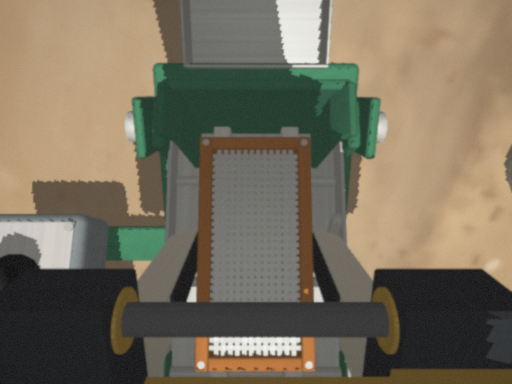

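The screen lies flat at the deck slope (force now rising, 13.7 N) and is centred between the guides (mid column 257 against 256). Sliding down the slope to the backstop.

Request:
step_arm:
  plan: [1,0,-0.003,0.0005,0,1,0,-0.006,0.002,0,1,0,-0.008,0.003,0,1,0,-0.008,0.003,0]

```text
t: 9.52
ee_pos: [0.5355, 0.2753, 0.1034]
tcp_rot: [0.001, 0.6, 0.8, 0.001]
force: [0.6, 0.3, 9.5]
width: 0.0594
```

Request:
step_arm:
  plan: [1,0,-0.001,0.0005,0,1,0,-0.002,0.001,0]

```text
t: 9.78
ee_pos: [0.5345, 0.2751, 0.1029]
tcp_rot: [0.001, 0.6, 0.8, 0.002]
force: [1.4, 0.0, 15.5]
width: 0.0596
```

Request:
step_arm:
  plan: [1,0,-0.001,0,0,1,0,-0.003,0.0007,0]

```text
t: 10.02
ee_pos: [0.5344, 0.2751, 0.1029]
tcp_rot: [0.003, 0.6, 0.8, 0.004]
force: [9.9, 2.4, 13.2]
width: 0.0596
```

Request:
step_arm:
  plan: [1,0,-0.001,0.0002,0,1,0,-0.002,0.0005,0]

```text
t: 10.28
ee_pos: [0.5344, 0.275, 0.1029]
tcp_rot: [0.004, 0.6, 0.8, 0.006]
force: [13.1, 2.8, 11.3]
width: 0.0596
```

Run:
```python
from st import *
from h import *
w=cap("wrist","pics/w8.png"); crop(w["image"],150,60,360,200,4,"pics/w8z.png")
```

```text
t 10.28 p [0.5344 0.275  0.1029] tool-y az 16.23 deck along/across/height 0.0507 0.0009 0.0339 dx,dz deck 0.0604 0.0082 F [13.1  2.8 11.3] w 0.0596
```

View pics/w8z.png

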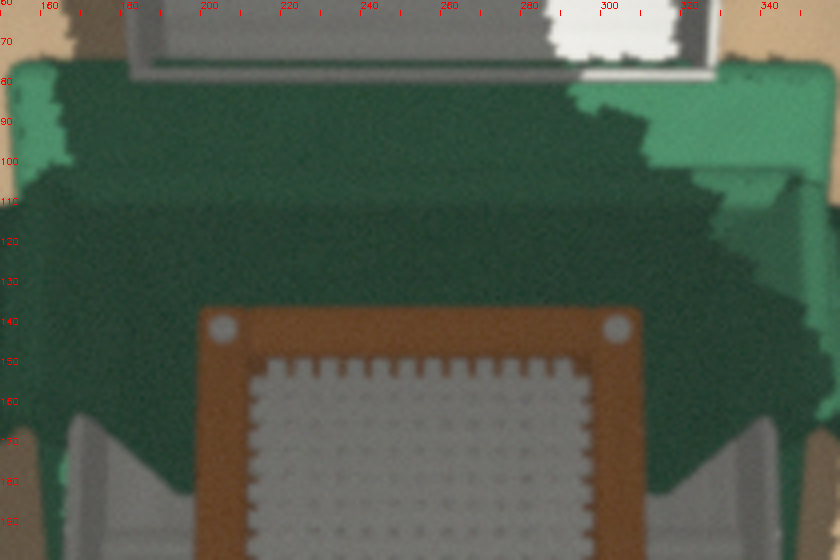

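The screen is home against the backstop: it stopped at deck x = 60 mm with 13 N of push. Releasing and lifting.

Request:
step_arm:
  plan: [-1,0,0,0,0,-1,0,0.003,0,0,-1,0,0.003,-0.03,0,-1,0,0.003,-0.08,0,-1,0,-0.03,-0.13,0]

```text
t: 10.95
ee_pos: [0.4993, 0.2646, 0.2309]
tcp_rot: [0.0, 0.6, 0.8, -0.001]
force: [-0.0, 0.9, 0.7]
width: 0.0928
```

Run:
```python
from st import *
from h import *
w=cap("wrist","pics/w9.png"); crop(w["image"],150,60,360,240,3,"pics/w9z.png")
goto(.467,-.087,.33,-24.8)
```

```text
t 10.95 p [0.4993 0.2646 0.2309] tool-y az 16.26 deck along/across/height 0.0141 0.0007 0.1619 dx,dz deck 0.0836 0.1393 F [-0.   0.9  0.7] w 0.0928
dx -0.3285 dy -0.1295 dz -0.0991 spin 41.1 dist 0.367
```

View pics/w9z.png

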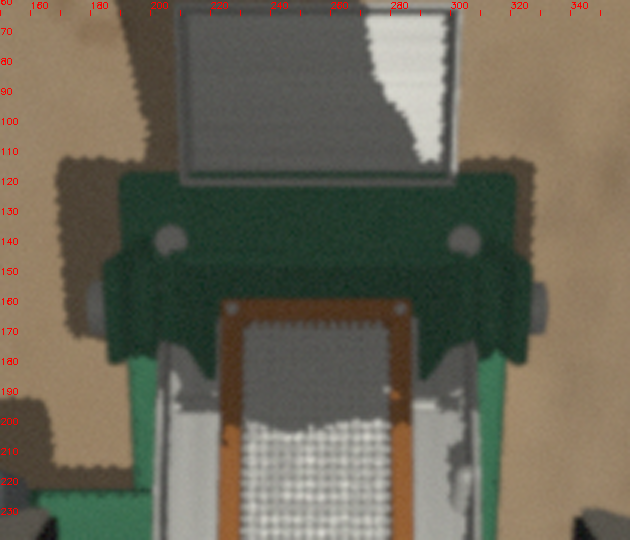

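Fine screen in, square and flush with the backstop (end at row 160, both corners level). Next is medium, at (0.467, -0.087), azimuth -25°.

Request:
step_arm:
  plan: [-1,-0.05,-0.02,0,9,-1,-0.1,-0.04,0,18,-1,-0.15,-0.06,0,27,-1,-0.2,-0.08,0.03,36,-1,-0.25,-0.1,0.06,41,-1,-0.3,-0.118,0.1,41,-1,-0.3285,-0.1295,0.14,41,-1,-0.3285,-0.1295,0.14,41,-1,-0.3285,-0.1295,0.14,41]

```text
t: 12.12
ee_pos: [0.4664, -0.0868, 0.0903]
tcp_rot: [-0.001, 0.842, 0.539, -0.0]
force: [-0.6, 0.3, -0.5]
width: 0.0932
```

Run:
```python
from st import *
from scr import *
w=cap("wrist","pics/w10.png"); o,m=screens(w)
for x in o: print(x)
goto(.467,-.087,.004,-24.8)
```

```text
t 12.12 p [ 0.4664 -0.0868  0.0903] tool-y az -24.73 deck along/across/height -0.1156 -0.3275 0.0213 dx,dz deck -0.0946 0.0698 F [-0.6  0.3 -0.5] w 0.0932
([89.0, 280.0], (468, -239.3), (10.4, 42.3), np.float32(-69.2))
([262.0, 178.0], (467, -86.5), (60.0, 120.5), np.float32(-25.3))
dx 0.0001 dy 0.0007 dz 0.0863 spin 0.1 dist 0.086
```

View pics/w10.png

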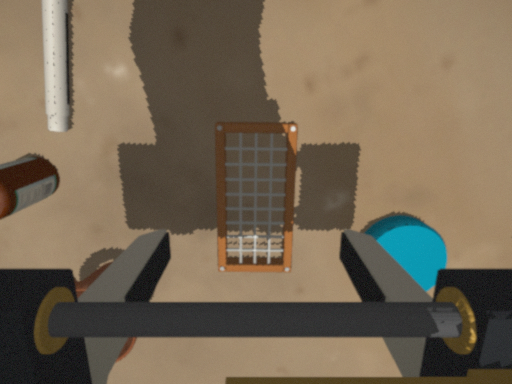

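Confirmed at (0.467, -0.0865). Down and grip.

Request:
step_arm:
  plan: [-1,0,0.0005,0.05,0.5,-1,0,0.0005,0.08,0.5,-1,0,0.0005,0.086,0.5,1,0,0.0005,0.086,0.5,1,0,0.0005,0.086,0.5,1,0,0.0005,0.086,0.5,1,0,0.0005,0.086,0.5,1,0,0.0005,0.086,0.5,1,0,0.0005,0.06,0.5,1,0,0.0005,0.0,0.5]

```text
t: 13.42
ee_pos: [0.466, -0.0873, 0.0899]
tcp_rot: [-0.001, 0.844, 0.536, -0.002]
force: [0.9, 0.4, -1.6]
width: 0.0595
```

Run:
```python
from st import *
deck(-.01,.002,.105)
deck(.06,.001,.102)
```

```text
t 13.43 p [ 0.466  -0.0873  0.0899] tool-y az -25.23 deck along/across/height -0.1161 -0.3279 0.0209 dx,dz deck -0.0952 0.0697 F [ 0.9  0.4 -1.6] w 0.0595
dx 0.3176 dy -0.1387 dz -0.0841 spin -41.4 dist 0.357
dx 0.3631 dy -0.0856 dz -0.0811 spin -41.4 dist 0.382
```

Medium held. Carrying it to the entry over the deck.

Request:
step_arm:
  plan: [1,0,0,-0.05,0,1,0.04,-0.017,-0.09,-6,1,0.09,-0.039,-0.09,-14,1,0.14,-0.061,-0.09,-23,1,0.19,-0.083,-0.09,-32,1,0.24,-0.105,-0.09,-41.4,1,0.29,-0.127,-0.09,-41.4,1,0.3176,-0.1387,-0.088,-41.4,1,0.34,-0.112,-0.082,-41.4,1,0.363,-0.0856,-0.075,-41.4]

```text
t: 14.68
ee_pos: [0.5445, 0.2783, 0.1653]
tcp_rot: [-0.0, 0.6, 0.8, -0.0]
force: [-0.0, -0.3, -1.4]
width: 0.0598
```

Request:
step_arm:
  plan: [1,0,0,0,0]

```text
t: 14.8
ee_pos: [0.5458, 0.2777, 0.1646]
tcp_rot: [0.0, 0.601, 0.799, -0.0]
force: [-0.3, -0.5, -1.9]
width: 0.0593
```

Run:
```python
from st import *
from h import *
w=cap("wrist","pics/w11.png"); deck(.06,.001,.06)
```

```text
t 14.8 p [0.5458 0.2777 0.1646] tool-y az 16.15 deck along/across/height 0.0624 0.0003 0.0956 dx,dz deck 0.098 0.0586 F [-0.3 -0.5 -1.9] w 0.0593
dx 0.0007 dy -0.0024 dz 0.0356 spin -0.1 dist 0.036
```

View pics/w11.png

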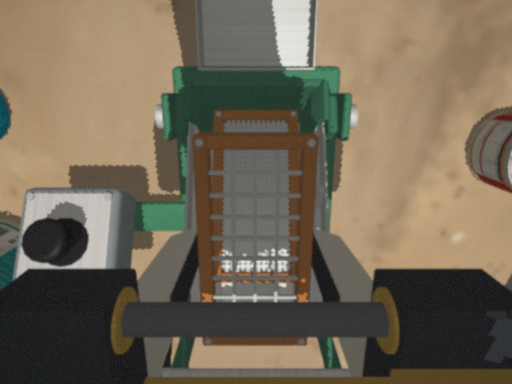

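Medium mesh clearly visible over the fine screen, centred. Lowering to the second layer.

Request:
step_arm:
  plan: [1,0.0007,-0.008,0.015,0,1,0.0007,-0.008,0.023,0,1,0.0007,-0.008,0.029,0,1,0.0007,-0.008,0.035,0,1,0.0007,-0.008,0.04,0,1,0.0007,-0.008,0.042,0]

```text
t: 15.6
ee_pos: [0.5369, 0.2761, 0.1233]
tcp_rot: [0.0, 0.601, 0.8, 0.0]
force: [-0.9, 0.3, 2.9]
width: 0.0599
```

Request:
step_arm:
  plan: [1,0,0,0.002,0,1,0,0,0.003,0]

```text
t: 15.85
ee_pos: [0.5373, 0.2762, 0.121]
tcp_rot: [0.0, 0.601, 0.8, 0.001]
force: [-2.0, -1.1, 14.0]
width: 0.0601
```

Run:
```python
from st import *
```

```text
t 15.85 p [0.5373 0.2762 0.121 ] tool-y az 16.18 deck along/across/height 0.0538 0.0013 0.052 dx,dz deck 0.0711 0.0231 F [-2.  -1.1 14. ] w 0.0601
```

Run:
```python
from h import *
w=cap("wrist","pics/w12.png"); c=cap("side"); crop(c["image"],220,150,290,210,10,"pics/s12z.png")
```

```text
(no output)
```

View pics/s12z.png

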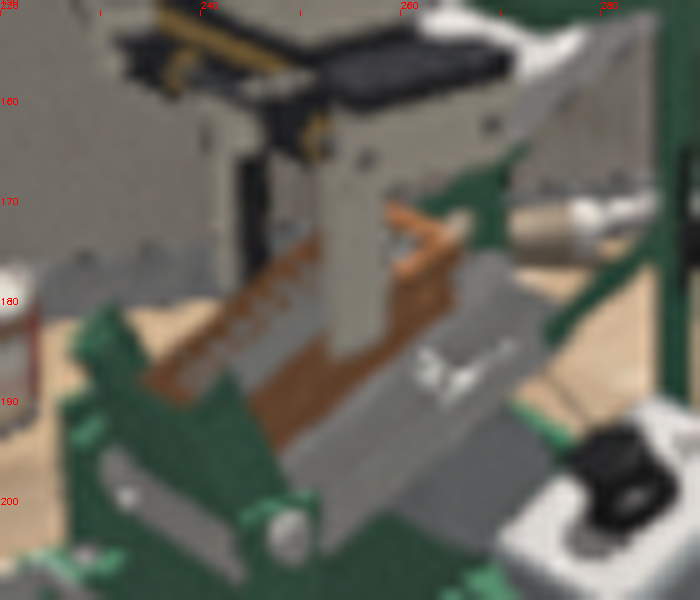

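View pics/w12.png

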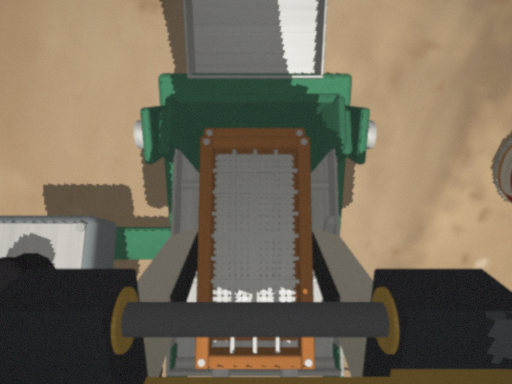

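Both lie parallel and flat, medium about 10 mm upslope of home. Sliding it down.

Request:
step_arm:
  plan: [1,0,-0.003,0.0002,0,1,0,-0.006,0.0016,0,1,0,-0.008,0.0025,0,1,0,-0.009,0.003,0]

```text
t: 16.45
ee_pos: [0.5286, 0.2737, 0.1177]
tcp_rot: [0.001, 0.601, 0.8, 0.001]
force: [2.9, -0.4, 4.4]
width: 0.0597
```

Request:
step_arm:
  plan: [1,0,-0.002,0.0007,0,1,0,-0.003,0.001,0]

```text
t: 16.7
ee_pos: [0.5285, 0.2737, 0.1177]
tcp_rot: [0.002, 0.601, 0.8, 0.003]
force: [9.3, 1.8, 5.0]
width: 0.06
```

Run:
```python
from st import *
```

```text
t 16.7 p [0.5285 0.2737 0.1177] tool-y az 16.17 deck along/across/height 0.0447 0.0013 0.0487 dx,dz deck 0.0615 0.0242 F [9.3 1.8 5. ] w 0.06
```

Request:
step_arm:
  plan: [1,0,-0.001,0.001,0,1,0,-0.002,0.002,0]

```text
t: 16.95
ee_pos: [0.5286, 0.2738, 0.1174]
tcp_rot: [0.003, 0.601, 0.799, 0.005]
force: [9.8, 0.6, 19.9]
width: 0.0597
```

Run:
```python
from st import *
from h import *
w=cap("wrist","pics/w13.png"); crop(w["image"],150,60,360,200,3,"pics/w13z.png"); c=cap("side"); crop(c["image"],220,150,290,210,10,"pics/s13z.png")
```

```text
t 16.95 p [0.5286 0.2738 0.1174] tool-y az 16.15 deck along/across/height 0.0448 0.0014 0.0484 dx,dz deck 0.0614 0.0238 F [ 9.8  0.6 19.9] w 0.0597
```

View pics/w13z.png

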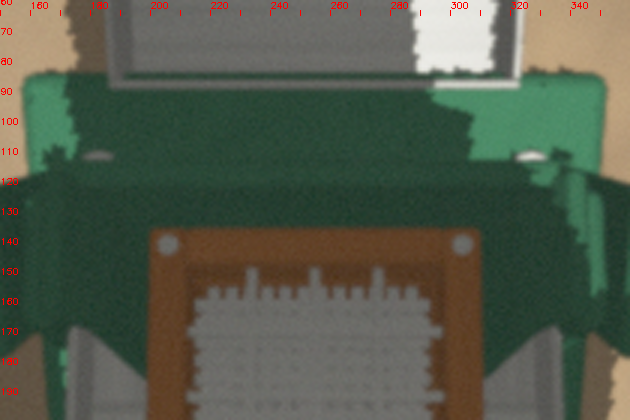

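View pics/s13z.png

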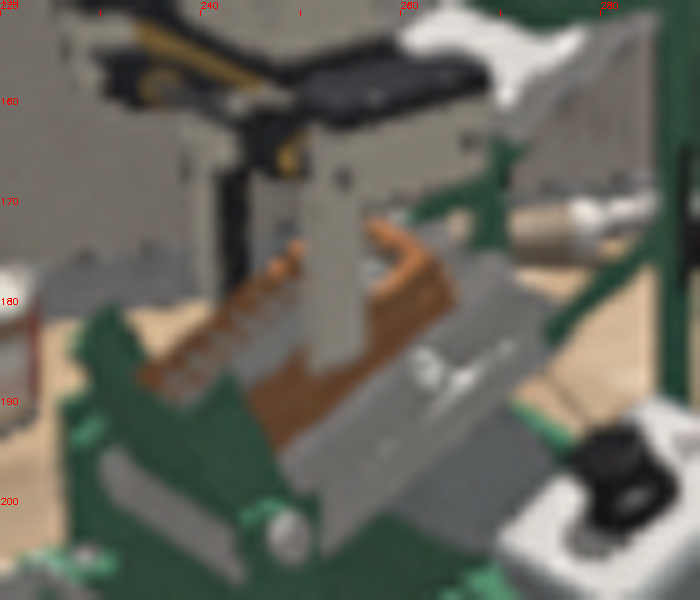

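Home and flat (stiff both ways: 9.8 N along, 20 N down). Release.

Request:
step_arm:
  plan: [-1,0,0,0,0,-1,0,0.002,-0.002,0,-1,0,0.002,-0.03,0,-1,0,0.002,-0.08,0,-1,0,-0.03,-0.12,0]

```text
t: 17.68
ee_pos: [0.4948, 0.2639, 0.2354]
tcp_rot: [0.0, 0.601, 0.799, -0.0]
force: [0.2, 0.1, -0.4]
width: 0.0928
```

Run:
```python
from st import *
from h import *
w=cap("wrist","pics/w14.png"); crop(w["image"],150,60,360,240,3,"pics/w14z.png")
goto(.491,-.322,.2,-88)
goto(.491,-.322,.2,92)
print(env.observe()["qpos"].round(2) if hasattr(env.observe()["qpos"],"round") else env.observe()["qpos"])
```

```text
t 17.68 p [0.4948 0.2639 0.2354] tool-y az 16.16 deck along/across/height 0.0095 0.0013 0.1664 dx,dz deck 0.0815 0.1454 F [ 0.2  0.1 -0.4] w 0.0928
dx -0.5617 dy -0.1667 dz 0.0354 spin 104.2 dist 0.587
dx -0.5617 dy -0.1667 dz 0.0354 spin -75.8 dist 0.587
[-0.74  0.38  0.21  1.97 -0.11  0.8   1.38]
```

View pics/w14z.png

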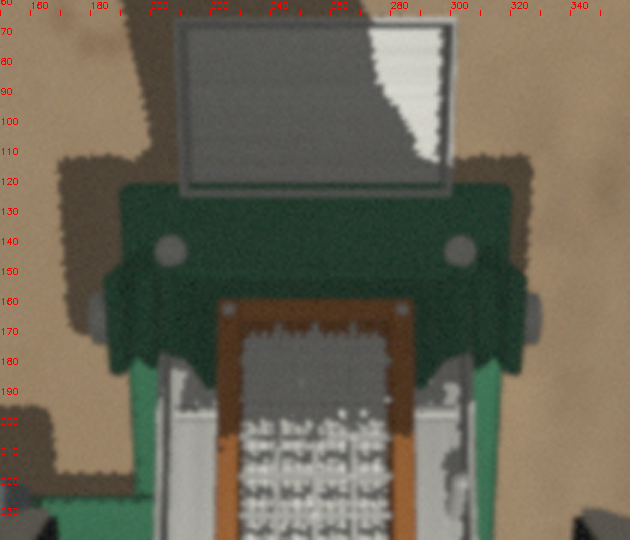

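Medium in, square and home. Now to the coarse one, approaching from above with a look first.

Request:
step_arm:
  plan: [-1,-0.05,-0.015,0,10,-1,-0.11,-0.032,0,20,-1,-0.17,-0.05,0,30,-1,-0.23,-0.068,0,40,-1,-0.29,-0.086,0,50,-1,-0.35,-0.104,0,60,-1,-0.41,-0.122,0,70,-1,-0.47,-0.14,0,80,-1,-0.53,-0.158,0,90,-1,-0.562,-0.167,0.02,100]

```text
t: 18.98
ee_pos: [0.4899, -0.326, 0.2148]
tcp_rot: [0.001, 0.999, 0.05, 0.001]
force: [0.1, 0.7, -0.1]
width: 0.0931
```

Request:
step_arm:
  plan: [-1,0,0,0,4,-1,0,0,0,4]

```text
t: 19.23
ee_pos: [0.4898, -0.3223, 0.2134]
tcp_rot: [-0.0, 1.0, 0.019, -0.001]
force: [0.2, -0.0, -0.2]
width: 0.0928
```

Run:
```python
from st import *
from scr import *
w=cap("wrist","pics/w15.png"); o,m=screens(w)
for x in o: print(x)
```

```text
t 19.23 p [ 0.4898 -0.3223  0.2134] tool-y az -87.81 deck along/across/height -0.1588 -0.5602 0.1444 dx,dz deck -0.0794 0.1994 F [ 0.2 -0.  -0.2] w 0.0928
([261.0, 89.0], (492, -284.7), (73.2, 192.8), np.float32(-89.2))
```

View pics/w15.png

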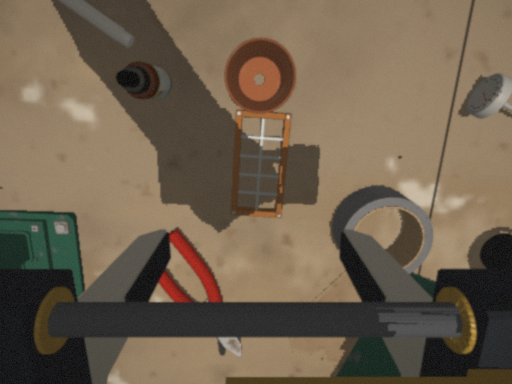

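Run:
```python
from st import *
from h import *
w=load("wrist"); P=onz(w,[(237,110.5),(291.5,113.5),(282.5,217.5),(231.5,214)],.014); print(P.round(4).tolist())
m=P.mean(0); print("mid",m.round(4),[np.linalg.norm(P[i]-P[(i+1)%4]).round(4) for i in range(4)])
e=(P[2]+P[3]-P[0]-P[1])/2; az=np.degrees(np.arctan2(e[1],e[0])); e2=(P[0]-P[1]+P[3]-P[2]); print(az,np.degrees(np.arctan2(e2[1],e2[0])))
goto(m[0],m[1],.004,az)
# pot: bottom centre + rim; tape edge
print("pot rim",onz(w,[(260,74)],.058),"tape left top edge",onz(w,[(340,225),(345,205)],.048))
crop(w["image"],210,20,370,240,2,"pics/w15z.png")
```

```text
t 19.27 p [ 0.4901 -0.322   0.2138] tool-y az -87.7 deck along/across/height -0.1584 -0.56 0.1448 dx,dz deck -0.0789 0.1996 F [-0.8  0.3  0.9] w 0.0931
[[0.4682, -0.2607, 0.014], [0.5269, -0.2615, 0.014], [0.5246, -0.3809, 0.014], [0.4646, -0.3789, 0.014]]
mid [ 0.4961 -0.3205  0.014 ] [np.float64(0.0586), np.float64(0.1194), np.float64(0.0601), np.float64(0.1183)]
-91.42559105704154 178.60173517906586
dx 0.0060 dy -0.0012 dz 0.2098 spin 3.7 dist 0.210
pot rim [[ 0.49081063 -0.22528664  0.058     ]] tape left top edge [[ 0.58342511 -0.37434557  0.048     ]
 [ 0.5861778  -0.35156232  0.048     ]]
```

Coarse: mid (0.496, -0.3205), 59–60 × 119 mm, azimuth -91.4°. The pot is about 3 mm off its end, so I'll lift it straight up. Tape clearance is about 20 mm.

Request:
step_arm:
  plan: [-1,0.006,-0.001,0.06,3.7,-1,0.006,-0.001,0.12,3.7,-1,0.006,-0.001,0.17,3.7,-1,0.006,-0.001,0.2,3.7,-1,0.006,-0.001,0.2095,3.7,-1,0.006,-0.001,0.2095,3.7,1,0.006,-0.001,0.2095,3.7,1,0.006,-0.001,0.2095,3.7,1,0.006,-0.001,0.2095,3.7,1,0.006,-0.001,0.2095,3.7]

```text
t: 20.52
ee_pos: [0.4966, -0.3213, 0.0053]
tcp_rot: [0.0, 1.0, -0.013, 0.0]
force: [-1.5, 0.5, 4.2]
width: 0.0596
```

Request:
step_arm:
  plan: [1,0,0,0,0,1,0,0,-0.02,0,1,0,0,-0.06,0,1,0,0,-0.12,0,1,0,0,-0.18,0]

```text
t: 21.15
ee_pos: [0.496, -0.3211, 0.1863]
tcp_rot: [-0.0, 1.0, -0.013, -0.001]
force: [0.7, -0.4, -0.1]
width: 0.0595
```

Run:
```python
from st import *
from h import *
w=cap("wrist","pics/w16.png")
deck(-.012,.0015,.13); deck(.052,.0015,.105)
```

```text
t 21.15 p [ 0.496  -0.3211  0.1863] tool-y az -91.52 deck along/across/height -0.1525 -0.5608 0.1173 dx,dz deck -0.0856 0.1723 F [ 0.7 -0.4 -0.1] w 0.0595
dx -0.0373 dy -0.5784 dz -0.0127 spin -107.7 dist 0.580
dx 0.0236 dy -0.5979 dz 0.0123 spin -107.7 dist 0.598
```

View pics/w16.png

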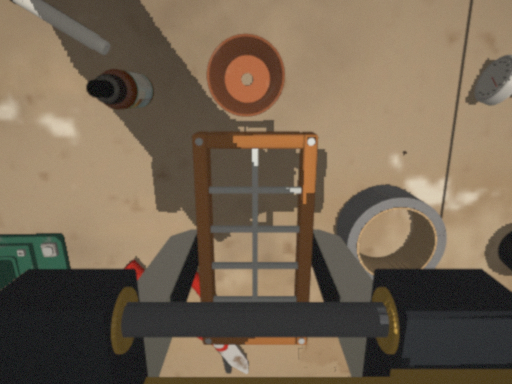

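Coarse held squarely, and the pot hasn't moved. Carrying.

Request:
step_arm:
  plan: [1,0,-0.04,-0.03,-8,1,-0.006,-0.1,-0.034,-18,1,-0.01,-0.16,-0.034,-28,1,-0.014,-0.22,-0.034,-38,1,-0.018,-0.28,-0.034,-48,1,-0.022,-0.34,-0.034,-58,1,-0.026,-0.4,-0.034,-68,1,-0.03,-0.46,-0.034,-78,1,-0.034,-0.52,-0.034,-88,1,-0.037,-0.578,-0.034,-98]

```text
t: 22.45
ee_pos: [0.4742, 0.2594, 0.2189]
tcp_rot: [-0.0, 0.664, 0.748, 0.0]
force: [1.4, -0.7, -0.7]
width: 0.0599
```

Request:
step_arm:
  plan: [1,0,0,0,-9.7,1,0,0,0,-9.7]

```text
t: 22.7
ee_pos: [0.4744, 0.2575, 0.2186]
tcp_rot: [-0.0, 0.601, 0.8, -0.0]
force: [0.2, -0.9, -0.7]
width: 0.0598
```

Run:
```python
from st import *
deck(-.012,.0015,.105); deck(.050,.0015,.102)
```

```text
t 22.7 p [0.4744 0.2575 0.2186] tool-y az 16.17 deck along/across/height -0.0119 0.0008 0.1496 dx,dz deck 0.0549 0.1397 F [ 0.2 -0.9 -0.7] w 0.0598
dx 0.0007 dy -0.0001 dz 0.0446 spin -0.0 dist 0.045
dx 0.0007 dy 0.0619 dz 0.0476 spin -0.0 dist 0.078
```

Request:
step_arm:
  plan: [1,0.001,0,0.03,0,1,0.001,0,0.053,0,1,0.001,0.03,0.053,0,1,0.001,0.06,0.053,0,1,0.001,0.06,0.053,0]

```text
t: 23.32
ee_pos: [0.5341, 0.2742, 0.1657]
tcp_rot: [0.001, 0.603, 0.798, 0.0]
force: [-1.3, -1.1, -1.2]
width: 0.0595
```

Run:
```python
from st import *
from h import *
w=cap("wrist","pics/w17.png")
```

```text
t 23.32 p [0.5341 0.2742 0.1657] tool-y az 15.82 deck along/across/height 0.0501 0.0002 0.0967 dx,dz deck 0.0875 0.065 F [-1.3 -1.1 -1.2] w 0.0595
```

View pics/w17.png

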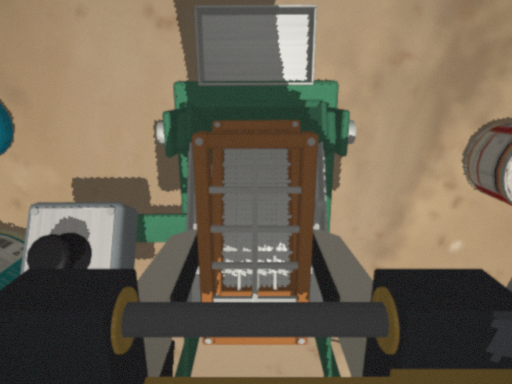

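Request:
step_arm:
  plan: [1,0.001,-0.002,0.012,0,1,0.001,-0.002,0.018,0,1,0.001,-0.002,0.024,0,1,0.001,-0.002,0.028,0,1,0.001,-0.002,0.03,0]

```text
t: 24.0
ee_pos: [0.5298, 0.2753, 0.1357]
tcp_rot: [0.0, 0.601, 0.8, -0.0]
force: [-2.2, -1.9, 2.6]
width: 0.0597
```

Request:
step_arm:
  plan: [1,0,0,0.002,0,1,0,0,0.003,0]

```text
t: 24.25
ee_pos: [0.5302, 0.2756, 0.133]
tcp_rot: [0.0, 0.601, 0.8, 0.0]
force: [-0.3, -2.1, 3.4]
width: 0.0595
```

Run:
```python
from st import *
```

```text
t 24.25 p [0.5302 0.2756 0.133 ] tool-y az 16.18 deck along/across/height 0.0468 0.0027 0.064 dx,dz deck 0.0701 0.037 F [-0.3 -2.1  3.4] w 0.0595
```

Request:
step_arm:
  plan: [1,-0.0005,0,0.001,0,1,-0.001,0,0.002,0]

```text
t: 24.5
ee_pos: [0.5303, 0.2756, 0.1328]
tcp_rot: [-0.0, 0.6, 0.8, 0.001]
force: [-9.2, -0.7, 30.3]
width: 0.0592
```

Run:
```python
from st import *
from h import *
w=cap("wrist","pics/w18.png"); c=cap("side"); crop(c["image"],220,150,290,210,10,"pics/s18z.png")
```

```text
t 24.5 p [0.5303 0.2756 0.1328] tool-y az 16.21 deck along/across/height 0.0469 0.0027 0.0638 dx,dz deck 0.0701 0.0367 F [-9.2 -0.7 30.3] w 0.0592
```

View pics/s18z.png

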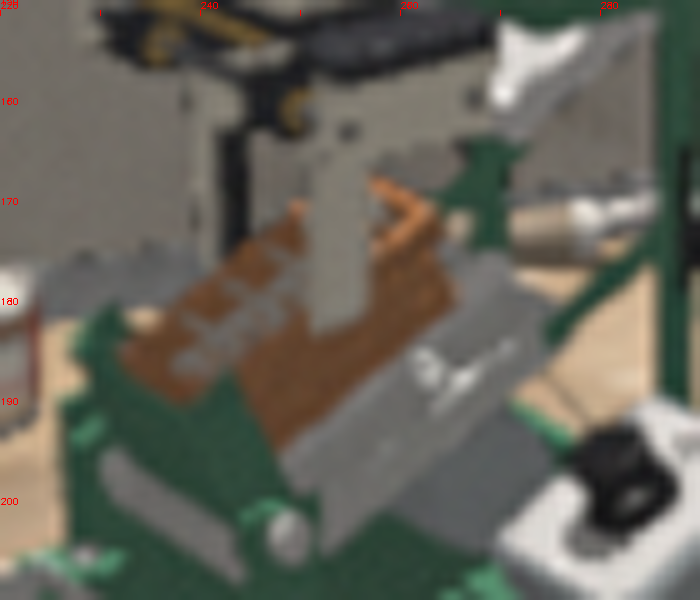

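View pics/w18.png

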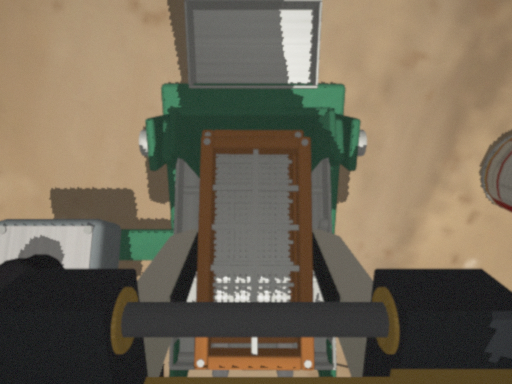

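Flat on the stack (stiff at 30 N). Easing off and sliding down.

Request:
step_arm:
  plan: [1,0,0,-0.002,0,1,-0.001,-0.003,-0.0005,0,1,-0.001,-0.006,0.001,0,1,-0.001,-0.008,0.002,0,1,-0.001,-0.009,0.0022,0]

```text
t: 25.22
ee_pos: [0.5234, 0.2719, 0.1294]
tcp_rot: [0.001, 0.6, 0.8, 0.002]
force: [3.2, 1.1, 6.6]
width: 0.0594
```

Request:
step_arm:
  plan: [1,0,-0.002,0.0007,0,1,0,-0.003,0.001,0]

```text
t: 25.48
ee_pos: [0.5233, 0.2719, 0.1293]
tcp_rot: [0.002, 0.601, 0.8, 0.004]
force: [9.7, 2.0, 9.0]
width: 0.0596
```

Run:
```python
from st import *
```

```text
t 25.48 p [0.5233 0.2719 0.1293] tool-y az 16.18 deck along/across/height 0.0391 0.001 0.0603 dx,dz deck 0.0616 0.0371 F [9.7 2.  9. ] w 0.0596
```

Stopped at the same deck x as the second screen (61.5 mm). Releasing.

Request:
step_arm:
  plan: [-1,0,0,0,0,-1,0,0.002,-0.002,0,-1,0,0.002,-0.03,0,-1,0,0.002,-0.08,0,-1,0,-0.02,-0.11,0]

```text
t: 26.1
ee_pos: [0.5005, 0.2649, 0.2392]
tcp_rot: [0.0, 0.601, 0.799, 0.001]
force: [0.1, -0.6, 0.0]
width: 0.0928
```

Run:
```python
from st import *
from h import *
w=cap("wrist","pics/w19.png"); crop(w["image"],40,60,360,240,2,"pics/w19z.png"); c=cap("side"); crop(c["image"],220,150,300,210,9,"pics/s19z.png")
```

```text
t 26.1 p [0.5005 0.2649 0.2392] tool-y az 16.16 deck along/across/height 0.0153 0.0006 0.1702 dx,dz deck 0.0883 0.1463 F [ 0.1 -0.6  0. ] w 0.0928
```

View pics/w19.png

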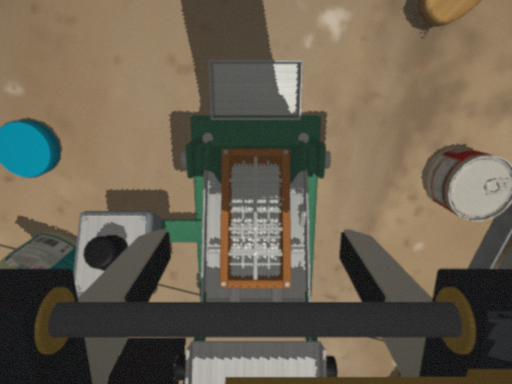

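View pics/s19z.png

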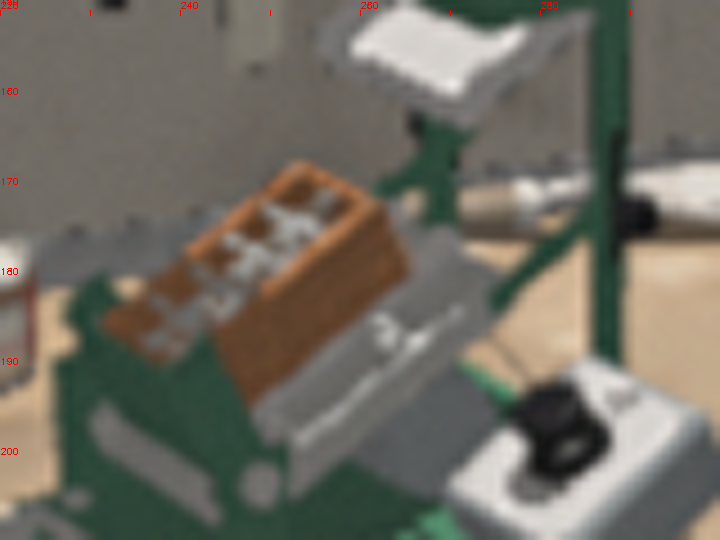

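The stack looks right: three parallel frames, coarse on top, ends flush against the backstop. Before going to the knob I'll check clearance to the spray bottle and hopper.

Run:
```python
from h import *
c=cap("scene"); crop(c["image"],140,120,290,250,5,"pics/c20z.png"); c=load("side"); crop(c["image"],260,150,340,240,6,"pics/s20z.png")
```

```text
(no output)
```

View pics/c20z.png

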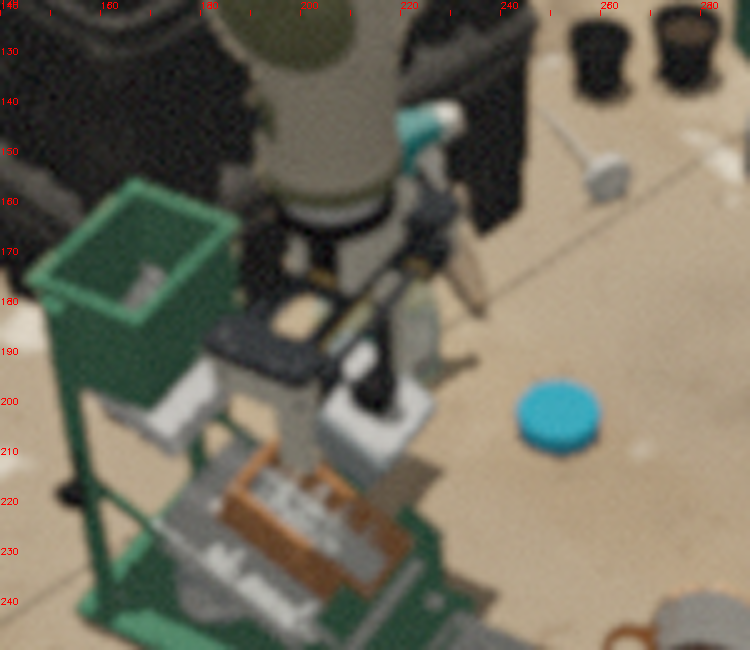

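View pics/s20z.png

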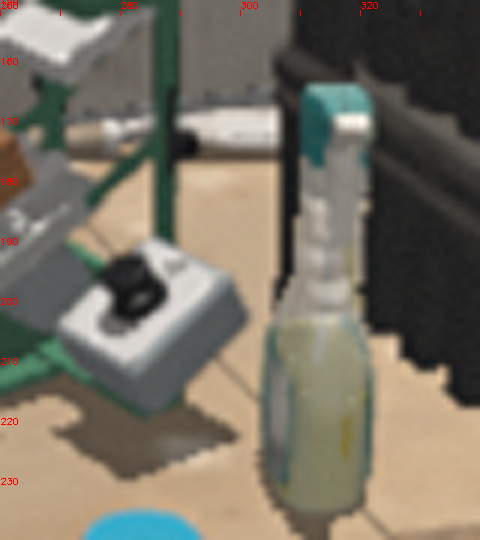

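Run:
```python
import cv2
from h import *
a=cv2.imread("pics/w2.png")[:,:,::-1]; crop(a,0,150,160,290,5,"pics/w2c.png")
```

```text
(no output)
```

View pics/w2c.png

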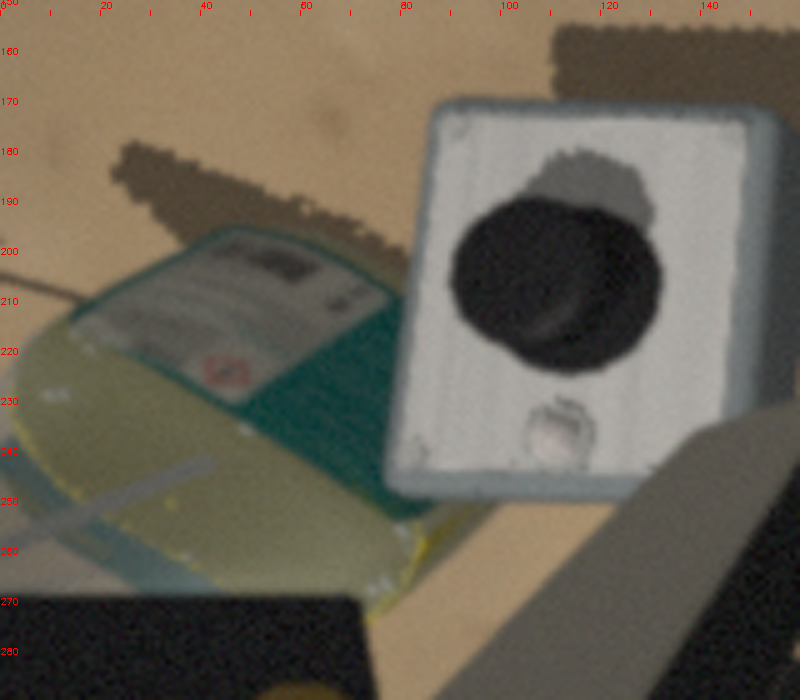

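Run:
```python
from h import *
from scipy.spatial.transform import Rotation as Ro
C=np.load("camtool.npy")
def T(p,q): M=np.eye(4);M[:3,:3]=Ro.from_quat([q[1],q[2],q[3],q[0]]).as_matrix();M[:3,3]=p;return M
w=load("wrist"); w["pose"]=T([.53368779,.27674074,.26945893],[-.000228,.59054,.807006,-.000539])@C
u=np.array([np.cos(np.radians(16.2)),np.sin(np.radians(16.2))]);v=np.array([-u[1],u[0]]);f=np.array([.486,.26])
def fr(P): return [(round(float((p[:2]-f)@u),3),round(float((p[:2]-f)@v),3)) for p in P]
for z in (.12,.14): P=onz(w,[(3,225),(85,258),(45,232),(75,272)],z); print(z,P.round(3).tolist(),fr(P))
print("base",fr(onz(w,[(46,196),(88,240)],0.0)))
s=load("side"); print("side base",fr(onz(s,[(304,230),(312,236),(319,233)],0)),"top",fr(onz(s,[(310,165),(320,168)],.24)))
print("nozzle tri",tri([load("scene"),s],[(231,142.5),(318,170.5)])[0], fr([tri([load("scene"),s],[(231,142.5),(318,170.5)])[0]]))
print("knob", fr([np.array([.611,.141])]))
# crate ground corner
print("crate", fr(onz(s,[(375,254),(357,240)],0)))
```

```text
0.12 [[0.659, 0.046, 0.12], [0.671, 0.132, 0.12], [0.654, 0.088, 0.12], [0.69, 0.125, 0.12]] [(0.106, -0.253), (0.142, -0.174), (0.113, -0.212), (0.159, -0.187)]
0.14 [[0.646, 0.059, 0.14], [0.657, 0.14, 0.14], [0.641, 0.099, 0.14], [0.676, 0.133, 0.14]] [(0.098, -0.237), (0.131, -0.163), (0.104, -0.198), (0.147, -0.175)]
base [(0.113, -0.283), (0.177, -0.233)]
side base [(0.114, -0.241), (0.109, -0.288), (0.142, -0.288)] top [(0.131, -0.239), (0.137, -0.279)]
nozzle tri [ 0.66997075 -0.0029127   0.24744397] [(0.103, -0.304)]
knob [(0.087, -0.149)]
crate [(0.192, -0.486), (0.211, -0.398)]
```

Run:
```python
from st import *
from h import *
from scipy.spatial.transform import Rotation as Ro
C=np.load("camtool.npy")
def T(p,q): M=np.eye(4);M[:3,:3]=Ro.from_quat([q[1],q[2],q[3],q[0]]).as_matrix();M[:3,3]=p;return M
w=load("wrist"); w["pose"]=T([.53368779,.27674074,.26945893],[-.000228,.59054,.807006,-.000539])@C
X,r=tri([w,load("side"),load("scene")],[(109,204.7),(281.5,197.3),(214.5,197.5)]); print(X.round(4),r)
X,r=tri([w,load("side")],[(109,204.7),(281.5,197.3)]); print(X.round(4),r)
print("box face centre from corners?",)
goto(.609,.142,.26,1.2)
```

```text
t 26.25 p [0.4992 0.2648 0.2388] tool-y az 16.22 deck along/across/height 0.014 0.0009 0.1698 dx,dz deck 0.087 0.1464 F [-0.3  0.8 -0.8] w 0.0927
[0.6108 0.1399 0.1028] [0.0012, 0.0016, 0.0005]
[0.6108 0.14   0.1024] [0.0014, 0.0014]
box face centre from corners?
dx -0.1486 dy 0.0711 dz -0.0212 spin 15.0 dist 0.166
```

Request:
step_arm:
  plan: [-1,-0.04,0,-0.021,5,-1,-0.09,0.02,-0.021,10,-1,-0.13,0.05,-0.021,15,-1,-0.149,0.071,-0.021,15,-1,-0.149,0.071,0.01,15,-1,-0.149,0.071,0.04,15,-1,-0.149,0.071,0.05,15,-1,-0.149,0.071,0.05,15]

```text
t: 27.25
ee_pos: [0.6091, 0.1413, 0.1866]
tcp_rot: [-0.0, 0.7, 0.714, -0.001]
force: [-0.2, -0.1, 0.5]
width: 0.093
```

Run:
```python
from st import *
from h import *
w=cap("wrist","pics/w21.png"); c=cap("side"); crop(c["image"],220,100,340,210,6,"pics/s21z.png")
```

```text
t 27.25 p [0.6091 0.1413 0.1866] tool-y az 1.19 deck along/across/height 0.0851 -0.1484 0.1176 dx,dz deck 0.128 0.0684 F [-0.2 -0.1  0.5] w 0.093
```

View pics/w21.png

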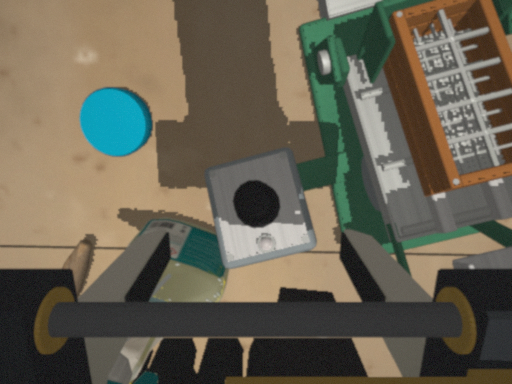

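View pics/s21z.png

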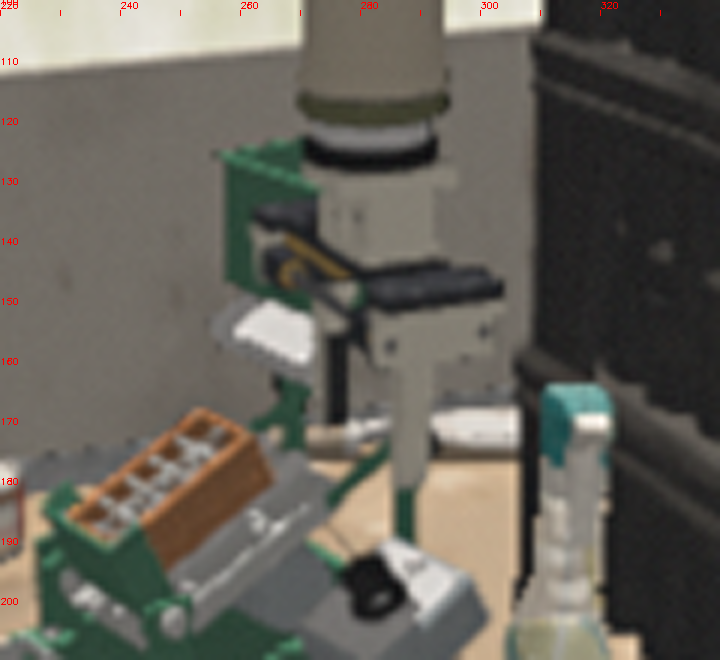

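The wrist view looks nearly along the knob axis, with the head's disc at (257,204). The bottle's shoulder is at (190,260), behind and left. Refining the knob position from this disc.

Run:
```python
from st import *
from h import *
w=load("wrist")
g=w["image"][170:240,225:290].max(2)<45
n,l,sta,ce=cv2.connectedComponentsWithStats(g.astype(np.uint8)); i=1+sta[1:,4].argmax(); print(sta[i]+[225,170,0,0,0],ce[i]+[225,170])
c=ce[i]+[225,170]
for z in (.1065,.1095,.1125):
    P=onz(w,[c],z)[0]; dep=(P-w["pose"][:3,3])@w["pose"][:3,2]; print(z,P.round(4),"mid",(P+[.0036,.001,-.007]).round(4),"dia mm",dep*sta[i][2]/332*1000)
crop(w["image"],190,130,330,280,4,"pics/w21z.png")
goto(.610,.1405,.0955,1.2)
```

```text
t 27.35 p [0.6099 0.1414 0.1883] tool-y az 1.19 deck along/across/height 0.0859 -0.1484 0.1193 dx,dz deck 0.1295 0.0696 F [0.5 0.1 1. ] w 0.093
[ 234  181   45   45 1587] [255.88216761 203.27599244]
0.1065 [0.612  0.1423 0.1065] mid [0.6156 0.1433 0.0995] dia mm 35.26543579556838
0.1095 [0.6111 0.1422 0.1095] mid [0.6147 0.1432 0.1025] dia mm 34.837544451654985
0.1125 [0.6101 0.1422 0.1125] mid [0.6137 0.1432 0.1055] dia mm 34.4096531077416
dx -0.0009 dy 0.0001 dz 0.0928 spin -0.0 dist 0.093
```

View pics/w21z.png

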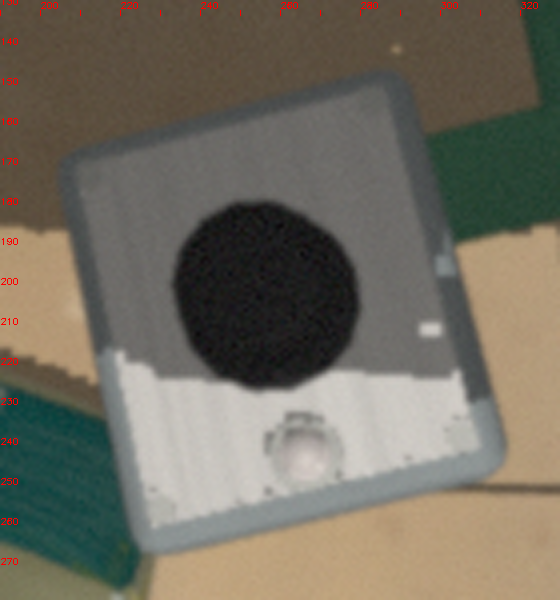

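Request:
step_arm:
  plan: [-1,0.0005,0.002,0.04,0,-1,0.0005,0.002,0.07,0,-1,0.0005,0.002,0.085,0,-1,0.0005,0.002,0.0925,0,-1,0.0005,0.002,0.0925,0]

```text
t: 27.98
ee_pos: [0.6118, 0.142, 0.0958]
tcp_rot: [0.0, 0.7, 0.714, 0.0]
force: [-0.2, 0.1, 0.2]
width: 0.0929
```

Run:
```python
from st import *
from h import *
w=cap("wrist","pics/w22.png"); c=cap("side"); crop(c["image"],220,130,340,230,6,"pics/s22z.png")
```

```text
t 27.98 p [0.6118 0.142  0.0958] tool-y az 1.19 deck along/across/height 0.0878 -0.1484 0.0268 dx,dz deck 0.0907 -0.0145 F [-0.2  0.1  0.2] w 0.0929
```

View pics/w22.png

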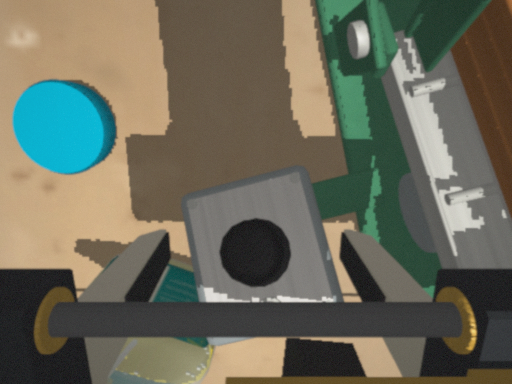

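View pics/s22z.png

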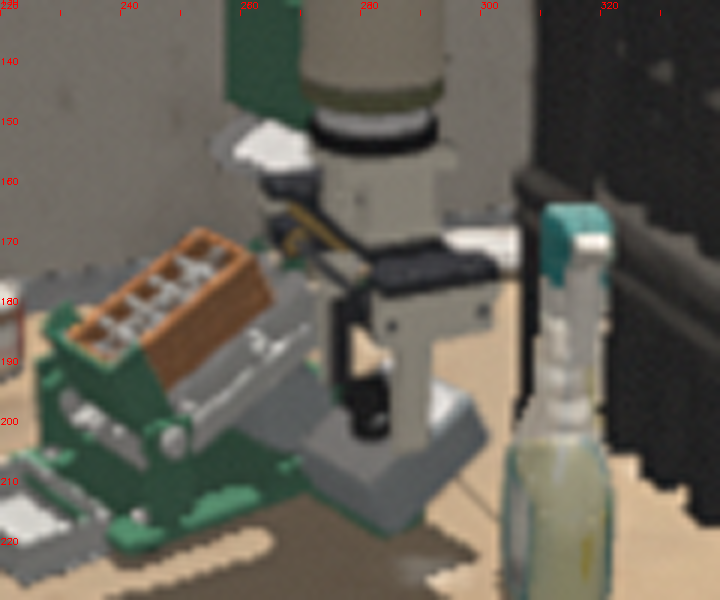

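Run:
```python
from h import *
w=load("wrist"); s=env.observe(); p=np.array(s["ee_pos"]); print(proj(w,[p+[0,0,.0067],p+[0,0,.012],p]))
g=w["image"][200:300,200:310].max(2)<60
n,l,sta,ce=cv2.connectedComponentsWithStats(g.astype(np.uint8)); i=1+sta[1:,4].argmax(); print(sta[i]+[200,200,0,0,0],ce[i]+[200,200])
```

```text
[[254.52503437 250.07636082]
 [254.51534097 254.72724364]
 [254.53651363 244.5686205 ]]
[ 220  219   70   67 3665] [255.00709413 252.1568895 ]
```

The knob is centred between the fingers (255,252 against the predicted 254.5,250). Closing.

Request:
step_arm:
  plan: [1,0,0.001,0,0,1,0,0.001,0,0,1,0,0.001,0,0,1,0,0.001,0,0,1,0,0.001,0,0,1,0,0.001,0,0,1,0,0.001,0,0]

```text
t: 28.95
ee_pos: [0.6129, 0.154, 0.0959]
tcp_rot: [-0.003, 0.697, 0.717, 0.005]
force: [0.4, 29.3, -3.7]
width: 0.0571
```

The +y finger met something at y ≈ 0.1825 (29 N pushed the tool +12 mm in y), most likely the box's edge, so I'm too low. Opening and looking.

Request:
step_arm:
  plan: [-1,0,0,0,0,-1,0,0,0,0,-1,0,0,-0.01,0,-1,0,0,-0.02,0]

```text
t: 29.45
ee_pos: [0.6125, 0.1414, 0.1161]
tcp_rot: [0.0, 0.7, 0.714, -0.0]
force: [0.6, 0.3, 0.8]
width: 0.0911
```

Run:
```python
from st import *
from h import *
w=cap("wrist","pics/w23.png"); c=cap("side"); crop(c["image"],255,160,335,220,9,"pics/s23z.png"); c=cap("scene"); crop(c["image"],150,140,270,250,6,"pics/c23z.png")
```

```text
t 29.45 p [0.6125 0.1414 0.1161] tool-y az 1.16 deck along/across/height 0.0884 -0.1492 0.0471 dx,dz deck 0.1001 0.0035 F [0.6 0.3 0.8] w 0.0911
```

View pics/w23.png

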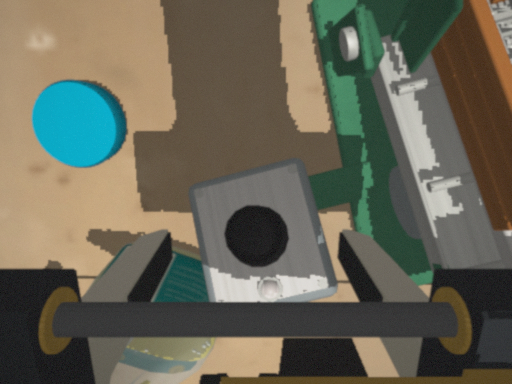

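View pics/s23z.png

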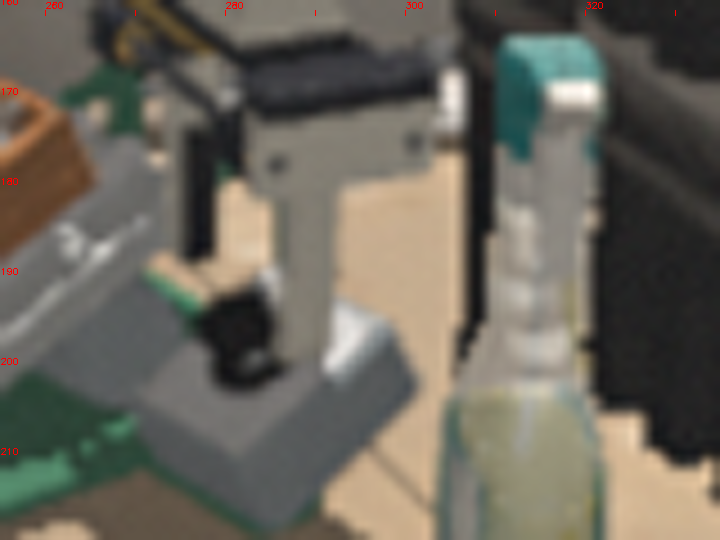

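View pics/c23z.png

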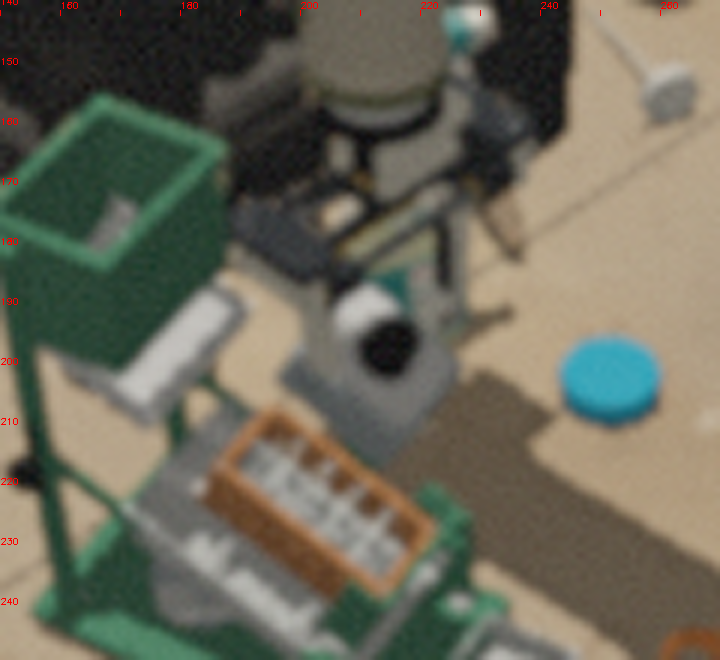

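Run:
```python
from h import *
from scipy.spatial.transform import Rotation as Ro
C=np.load("camtool.npy")
def T(p,q): M=np.eye(4);M[:3,:3]=Ro.from_quat([q[1],q[2],q[3],q[0]]).as_matrix();M[:3,3]=p;return M
w=load("wrist"); w["pose"]=T([.6095,.1414,.1880],[0,.70,.714,-.0005])@C
s=load("side")
A=tri([w,s],[(204.5,168.5),(281,210.5)]); B=tri([w,s],[(286,149),(269.5,203)]); D=tri([w,s],[(224.5,263),(300.5,201)])
for x in (A,B,D): print(x[0].round(4),x[1])
print(np.linalg.norm(A[0]-B[0]),np.linalg.norm(A[0]-D[0]))
n=np.cross(B[0]-A[0],D[0]-A[0]); n/=np.linalg.norm(n); n*=np.sign(n[2]); print("n",n.round(3),"tilt",np.degrees(np.arccos(n[2])))
fc=(B[0]+D[0])/2; print("face c",fc.round(4),"knob mid",(fc+.021*n).round(4))
k=np.array([-.451,-.131,.883]); print("with given tilt",(fc+.021*k).round(4))
obj=np.array([[-.045,.04,0],[.045,.04,0],[.045,-.04,0],[-.045,-.04,0]])
img=np.array([[286,149],[310,243.5],[224.5,263],[204.5,168.5]],float)
for r,t in zip(*cv2.solvePnPGeneric(obj,img,w["mtx"],w["D"],flags=cv2.SOLVEPNP_IPPE)[1:3]):
    R=w["pose"][:3,:3]@cv2.Rodrigues(r)[0]; t=w["pose"][:3,:3]@t[:,0]+w["pose"][:3,3]; print("pnp",t.round(4),R[:,2].round(3),(t+.021*R[:,2]).round(4))
```

```text
[0.5917 0.0981 0.0736] [0.0014, 0.0014]
[0.5745 0.1676 0.0729] [0.0003, 0.0003]
[0.6745 0.1161 0.0872] [0.0016, 0.0016]
0.07156198795439438 0.08584248201789017
n [-0.156 -0.028  0.987] tilt 9.114610489546799
face c [0.6245 0.1418 0.08  ] knob mid [0.6213 0.1412 0.1008]
with given tilt [0.6151 0.1391 0.0986]
pnp [0.6298 0.1428 0.0629] [-0.302 -0.109  0.947] [0.6235 0.1405 0.0828]
pnp [0.6297 0.1438 0.063 ] [-0.333  0.091  0.938] [0.6227 0.1457 0.0827]
```

Run:
```python
from h import *
from scipy.spatial.transform import Rotation as Ro
C=np.load("camtool.npy")
def T(p,q): M=np.eye(4);M[:3,:3]=Ro.from_quat([q[1],q[2],q[3],q[0]]).as_matrix();M[:3,3]=p;return M
L=[]
for fn,p,z in (("w21",[.6095,.1414,.1880],0),("w22",[.6118,.142,.0958],0),("w23",None,0)):
    w=load("wrist")
    if p: w["pose"]=T(p,[0,.70,.714,0])@C
    im=cv2.imread(f"pics/{fn}.png")[:,:,::-1]; w["image"]=im
    for th in (45,55,65):
        g=(im[175:295,210:310].max(2)<th).astype(np.uint8); n,l,st,ce=cv2.connectedComponentsWithStats(g)
        i=l[int({"w21":203,"w22":252,"w23":236}[fn])-175,46]; c=ce[i]+[210,175]; print(fn,th,c.round(1),st[i][2:5])
        if th==55: L.append((w,c))
X=tri([a for a,_ in L],[c for _,c in L]); print(X)
X=tri([a for a,_ in L]+[load("side"),load("scene")],[c for _,c in L]+[(281.3,197.3),(214.5,197.5)]); print(X)
```

```text
w21 45 [255.9 203.3] [  45   45 1587]
w21 55 [255.9 203.3] [  47   46 1631]
w21 65 [255.9 203.3] [  47   47 1673]
w22 45 [255.  252.2] [  69   67 3565]
w22 55 [255.  252.2] [  70   67 3638]
w22 65 [255.  252.2] [  70   68 3697]
w23 45 [256.1 235.3] [  63   60 2893]
w23 55 [256.2 235.2] [  63   60 2949]
w23 65 [256.2 235.3] [  63   61 3002]
(array([0.61620119, 0.14252016, 0.09669338]), [0.0002, 0.0002, 0.0002])
(array([0.61206408, 0.14181106, 0.10299058]), [0.0022, 0.0011, 0.0012, 0.0032, 0.0023])
```

Geometry says the jaw, turned 15° to the box, caught the box's raised +y edge (40 mm from the knob centre) because the tips were too low. Nothing moved. I'll take the knob higher, with tips near z = 0.105, closing half-way first as a check.

Request:
step_arm:
  plan: [-1,0.0005,0,0.008,0,-1,0.0005,0,0.011,0,0.2,0.0005,0,0.011,0,0.2,0.0005,0,0.011,0,0.2,0.0005,0,0.011,0,0.2,0.0005,0,0.011,0]

```text
t: 30.35
ee_pos: [0.6124, 0.1424, 0.1043]
tcp_rot: [0.0, 0.7, 0.714, 0.0]
force: [-0.8, -0.5, 0.3]
width: 0.0578
```

Run:
```python
from st import *
from h import *
w=cap("wrist","pics/w24.png"); c=cap("side"); crop(c["image"],255,160,335,220,9,"pics/s24z.png")
```

```text
t 30.35 p [0.6124 0.1424 0.1043] tool-y az 1.19 deck along/across/height 0.0886 -0.1482 0.0353 dx,dz deck 0.0951 -0.0071 F [-0.8 -0.5  0.3] w 0.0578
```

View pics/w24.png

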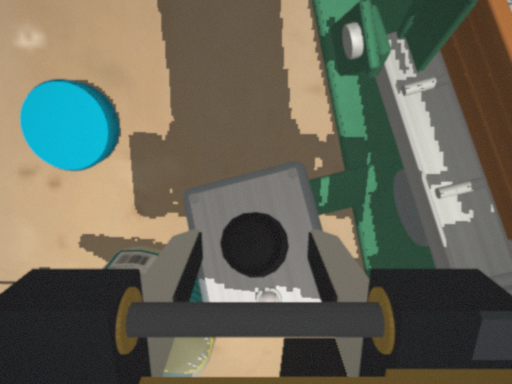

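View pics/s24z.png

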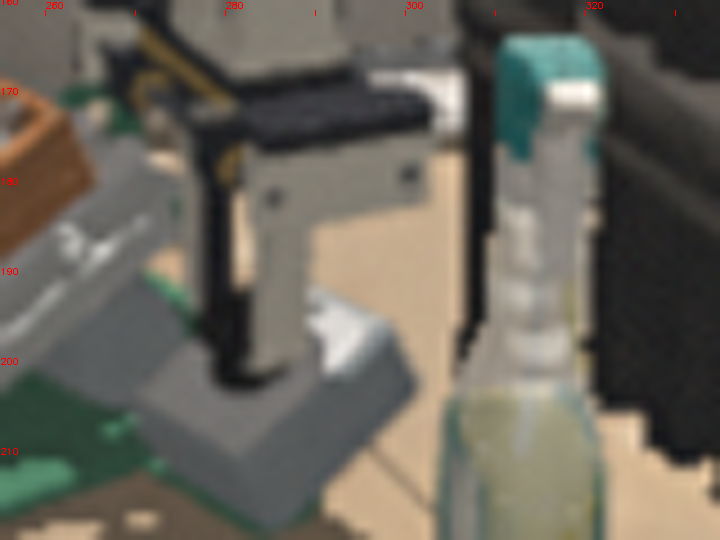

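Past the box edge with no contact. Closing onto the knob.

Request:
step_arm:
  plan: [1,0,0,0,0,1,0,0,0,0,1,0,0,0,0,1,0,0,0,0,1,0,0,0,0]

```text
t: 31.08
ee_pos: [0.6123, 0.1408, 0.1043]
tcp_rot: [0.0, 0.7, 0.714, -0.001]
force: [-0.7, -5.9, 2.0]
width: 0.0303
```

Gripped the knob (30 mm). Pulling along its axis.

Request:
step_arm:
  plan: [1,-0.0005,-0.002,-0.004,0,1,-0.001,-0.004,-0.008,0,1,-0.0015,-0.006,-0.0115,0,1,-0.0018,-0.0068,-0.0133,0,1,-0.0018,-0.0068,-0.0133,0,1,-0.0018,-0.0068,-0.0133,0]

```text
t: 31.82
ee_pos: [0.6068, 0.1392, 0.1154]
tcp_rot: [0.001, 0.7, 0.714, -0.0]
force: [9.6, -4.0, -25.2]
width: 0.0303
```

Run:
```python
from st import *
from h import *
k=np.array([-.451,-.131,.883]); print("pull",(np.array(s["ee_pos"])-[.6123,.1408,.1043])@k)
w=cap("wrist","pics/w25.png"); c=cap("side"); crop(c["image"],255,160,335,220,9,"pics/s25z.png")
```

```text
t 31.82 p [0.6068 0.1392 0.1154] tool-y az 1.14 deck along/across/height 0.0823 -0.1497 0.0464 dx,dz deck 0.0943 0.0056 F [  9.6  -4.  -25.2] w 0.0303
pull 0.012512892187747938
```

View pics/s25z.png

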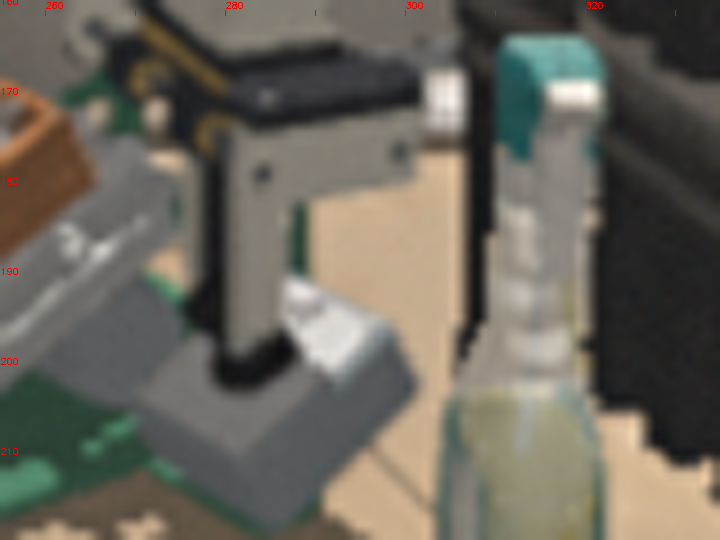

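View pics/w25.png

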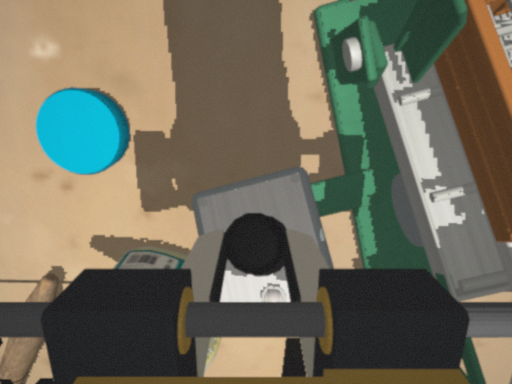

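Pulled 12.5 mm, with 27 N against the 8 N spring, so it is on the stop. Letting it back, then opening.

Request:
step_arm:
  plan: [1,0.0009,0.0034,0.0066,0,1,0.0018,0.0068,0.0133,0,1,0.0018,0.0068,0.0133,0,-1,0.0018,0.0068,0.0133,0,-1,0.0018,0.0068,0.0133,0,-1,0.0018,0.0068,-0.03,0,-1,0.0018,0.0068,-0.09,0,-1,0.002,0.006,-0.14,0,-1,0.002,-0.04,-0.16,0,-1,0.002,-0.1,-0.16,0]

```text
t: 33.17
ee_pos: [0.5058, 0.1411, 0.2791]
tcp_rot: [0.001, 0.7, 0.714, 0.002]
force: [-0.6, 0.6, -0.7]
width: 0.0922
```

Run:
```python
from st import *
from h import *
w=cap("wrist","pics/w26.png"); c=cap("side"); crop(c["image"],205,120,335,230,6,"pics/s26z.png"); c=cap("scene","pics/c26.png")
```

```text
t 33.17 p [0.5058 0.1411 0.2791] tool-y az 1.19 deck along/across/height -0.0141 -0.1197 0.2101 dx,dz deck 0.0794 0.1951 F [-0.6  0.6 -0.7] w 0.0922
```

View pics/s26z.png

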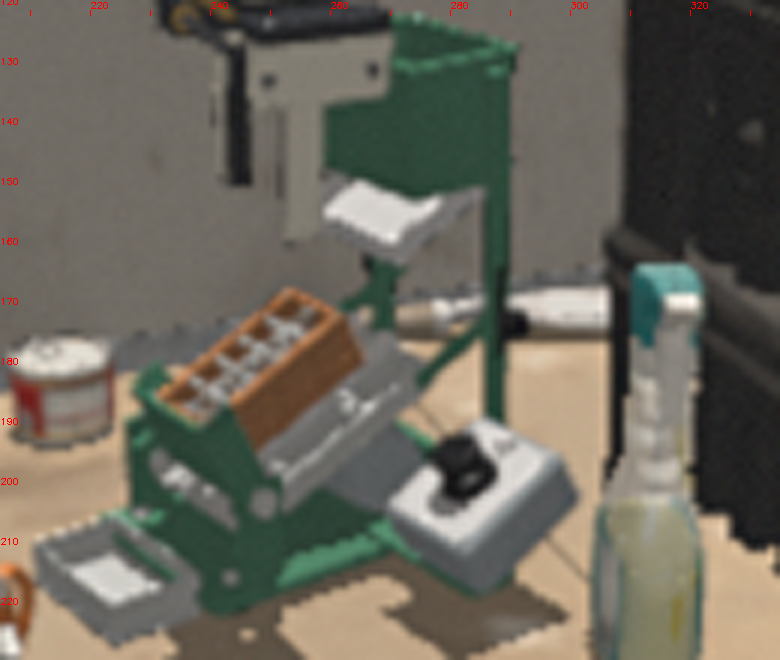

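View pics/w26.png

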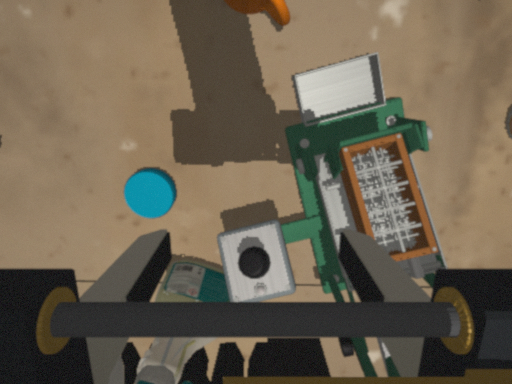

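View pics/c26.png

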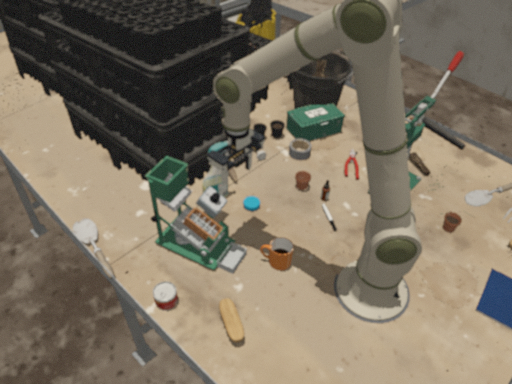

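Knob back at rest in the side view, and the bottle and cap haven't moved. One closer look at the stack's low end before handing in.

Run:
```python
from st import *
deck(.03,0,.17)
```

```text
t 33.33 p [0.503  0.141  0.2782] tool-y az 1.3 deck along/across/height -0.0169 -0.1191 0.2092 dx,dz deck 0.0766 0.1954 F [ 1.3  0.4 -0.6] w 0.0929
dx 0.1271 dy 0.0147 dz 0.0392 spin -14.9 dist 0.134
```

Request:
step_arm:
  plan: [-1,0.05,0.005,0,-7,-1,0.1,0.01,0,-14.9,-1,0.127,0.015,0.02,-14.9,-1,0.127,0.015,0.035,-14.9,-1,0.127,0.015,0.035,-14.9]

```text
t: 33.95
ee_pos: [0.5179, 0.2667, 0.2412]
tcp_rot: [-0.0, 0.602, 0.799, -0.001]
force: [-0.7, -0.5, 0.1]
width: 0.093
```

Run:
```python
from st import *
from h import *
w=cap("wrist","pics/w27.png"); crop(w["image"],150,80,350,260,4,"pics/w27z.png"); c=cap("side"); crop(c["image"],225,150,305,215,9,"pics/s27z.png")
```

```text
t 33.95 p [0.5179 0.2667 0.2412] tool-y az 16.04 deck along/across/height 0.0325 -0.0025 0.1722 dx,dz deck 0.1047 0.1405 F [-0.7 -0.5  0.1] w 0.093
```

View pics/w27z.png

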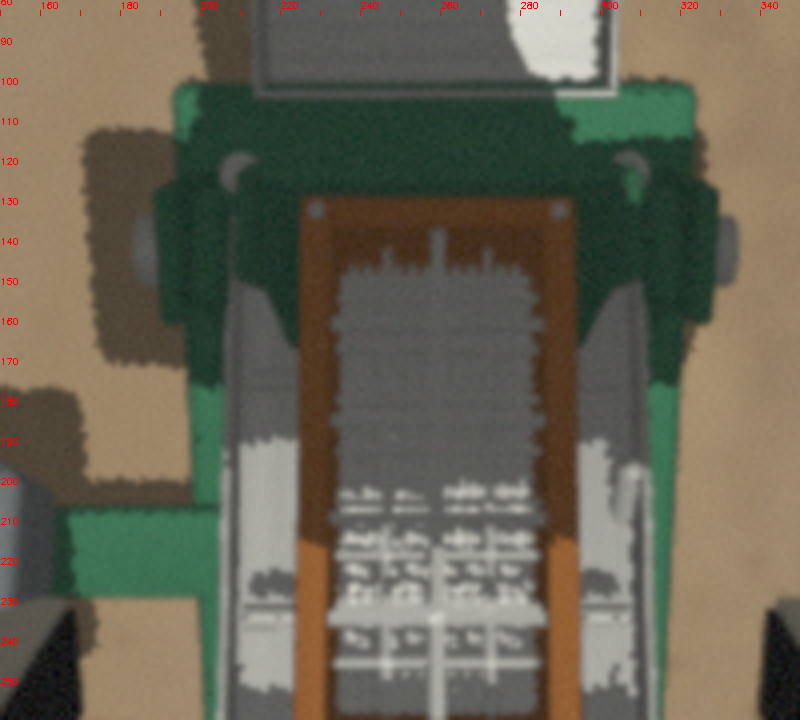

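View pics/s27z.png

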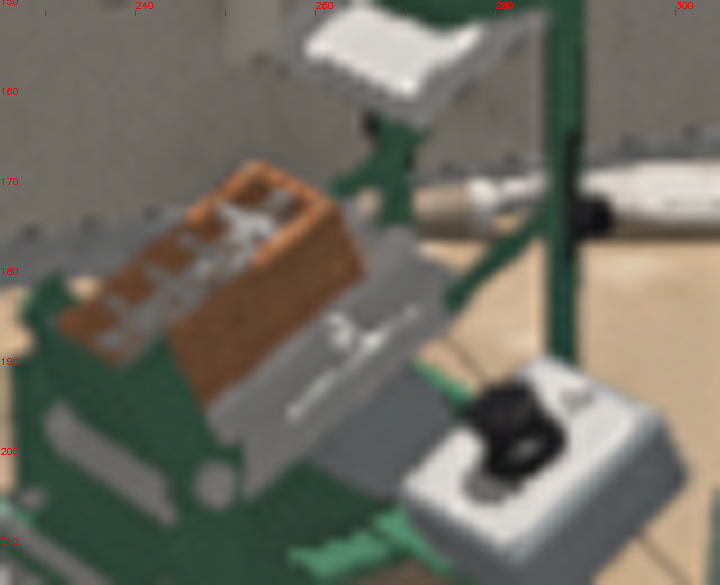

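Stack flush and square (top end at row 129, level across), and the three frame ends line up in the side view. The knob is at rest and the gripper is clear. Handing in.

```bash
python3 -c "
from rig import env
print(env.finish_job())"
```

```text
the job is handed in; nothing more can be done
None
```

The three screens are stacked in the seed cleaner, fine at the bottom, then medium, coarse on top. I then pulled the black knob and let it go back, and handed the job in at about 34 s with the gripper open and clear.

**Screens:** Each screen was pressed flat on the slope, then slid down until it stopped against the backstop with about 10–13 N of push. In the last wrist and side pictures the stack is square between the guides, its ends line up, and the coarse mesh is on top.

**Knob:** It was drawn out 12.5 mm (the stop is at 12 mm) with about 27 N, well above the 8 N spring. After release it looked the same in the side view as before the pull.

**Checks that failed or disagreed:**
- **Knob grip:** My first try was too low. One finger caught the edge of the control box and pressed on it with about 29 N. I opened, raised the tool about 8 mm and gripped again; nothing appeared to have moved.
- **Stop positions:** The fine screen stopped at 60.4 mm along the deck, the medium and coarse at about 61.5 mm. Each was stiff against the backstop, so I put the 1 mm down to where the fingers held each screen.
- **Height readings:** The deck read about 3 mm higher by touch than by camera, and the knob box edge several millimetres higher. I worked by force there.
- **Bystanders:** The spray bottle, cap, pot and other things looked unmoved in the pictures; I did not measure them again.

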